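Run a batch of camera units through the clamp-and-test fixture

ROBOT

A 6-joint arm with a two-finger parallel gripper is mounted at the origin on the work surface. World frame = base frame: x ahead of the robot, y to its left, z up, the work surface at z = 0. Lengths are in mm, angles in rad, forces in N, time in s.
With the tool pointing down it reaches from about 350 to 975 mm from the base axis. Payload 7.1 kg.
Tool frame: the origin (TCP) lies midway between the tips of the shut fingers; the grasp point (between the pads) lies 19 mm behind it; z points along the fingers, y is the line along which they close (so a half turn about z gives the same grasp; the last joint's range is limited). The gripper opens to 88 mm and grips with 3 to 60 N. Pads are 20 mm wide; open, the fingers measure 115 mm over their backs; the gripper's body (75 mm by 178 mm) begins 61 mm behind the grasp point.
Start: joints at [-1.298, 0.423, 1.63, -0, 1.089, -0.019], TCP at [179.816, -598.557, 222.675] pointing down, gripper open.
Joint ranges: [-3, 3], [-0.9, 2.11], [0.09, 2.58], [-1.31, 4.45], [0.11, 2.69], [-2.54, 2.54]. Speed limits (rad/s): [2.39, 2.39, 3.01, 3.14, 3.14, 3.14].

INTERFACE

Orientations are given as a rotation vector (axis times angle).
In Python, from workcell import ctrl gives the robot as it stands. The module is installed in compiled form; this text tells all that it offers.
- The arm moves only by the tool apply_moves, never from a script. Its argument "targets" is a list of rows, each a list of 3 entries, a list of its own where there are three numbers: the opening, from -1 (shut) to 1 (fully open), then the shift along the tool's x, y, z normalised to -1 to 1, where 1 is 5 cm, then the turn, a rotation vector about the tool's x, y, z normalised to -1 to 1, where 1 is 90 degrees. In form: [[jaw, [x, y, z], [wx, wy, wz]], ...]. A call has 1 to 8 rows; each row shifts and turns the commanded pose from where the row before left it, along the tool's axes as they then stand; what a row does not reach is not made up. A row lasts 1/8 s, in which the tool goes at most 62.5 mm and 10.7 degrees, less where a joint would pass 70% of its speed; a pose out of reach is approached as far as the arm can. A call with a number of a shift or a turn outside -1 to 1 is refused whole. A call with a gripper value outside its range is refused whole. The fingers move at their own pace and stop on an object; the grip force is fixed at half the most. Time passes only in rows, so rows that do not move let the fingers close. It gives the time, the measured TCP pose, the force, the opening and the grip force at its end, in the units of the state.
- ctrl.get_obs(): the state, without advancing time (a new reading comes with each control period).
- ctrl.get_image(name): name is "scene" or "top"; returns a dict with "pixels" (400x640x3 uint8, blue, green, red), "camera_matrix" (3x3 intrinsics, pixels), "k1" (the pictures are not rectified: a ray, as slopes to the right and down, at radius r is drawn at 1 + k1 r^2 times it, then the intrinsics apply), "view" (4x4, takes a point from world to camera coordinates). Camera axes: x right, y down, z forward; pixel columns grow to the right and rows downward; lengths in mm; the calibration is good to about 2 mm. A picture is of the moment at which its call begins. There is no depth.
- ctrl.close_job(): hands the job in; it is judged then, once.
Trained networks look in the newest picture that a camera, given by its name, has taken for a name from the list of things; names that differ only in an ending like _2 or _b are one class to them, and where a whole thing is asked for, a point or a joint stands for the part that bears it (a point fixed in the world has none). Each returns a list of dicts, best first, with "score" (0 to 1); they miss things now and then, are a little off and sometimes report something else, mostly with a low value. They report only what shows in the picture. A call takes as long as a camera call. They do not tell look-alikes from the thing itself.
- ctrl.masks_of(label, camera): "region" (400x640 bool, what is visible of it) and "bbox" ([left, top, right, bottom] in pixels, round what is visible of it).
- ctrl.pinpoint(label, camera): "xy" ([column, row] in pixels: a listed point, or the origin of a listed thing).
The state is a dict: "t": time; "qpos": joint angles; "qvel": joint speeds; "joint_torque": joint torques, N m; "ee_pos": TCP position; "orientation": TCP orientation; "ft_force": force on the tool from outside, world axes, zero at the start; "moment": the same for the moment, N m; "width": finger opening in mm; "grasp_force": force on a finger pad.
Only numpy, scipy, OpenCV 4.12 (cv2) and the standard library are available. Lean on these libraries where they do the work, as an engineer would, in place of code of your own. Each camera call takes 0.05 s, during which the arm holds its last target. There are 200 camera calls.

TASK

Load every camera unit from the grey pad into the test fixture, one to a lane, sliding each in under the hood until you feel it stop against the contact block, then turn the knob on the hood clockwise until it clicks over its detent and locks them in, and press the start button fully down. After that turn the knob back until it clicks open, and put every unit flat into the black pocket tray, one to a pocket. Leave the aluminium target and the other things on the bench where they are.

Things in the scene. Friction and masses are not known exactly. Their poses are not given: they have to be found in the camera images.
- fixture: Test fixture fixed to the bench: aluminium plate 20 mm thick, grey hood over its far end. Origin on the bench, z up, x into the hood (away from the robot), y to the left. Plate: x -130 to +120, y +-125 mm. Three lanes along x at y = -80, 0, +80 mm, open in front and above from x = -120 to +25 mm, each 46 mm wide between black rails 8 mm high over the plate.
- hood (a point): Middle of the hood roof's front edge, on its top (fixture x = +25, y = 0, 78 mm above the bench). The hood covers fixture x = +25 to +120 mm; its roof underside is 72 mm above the bench. Under it the lanes go on, 52 mm wide, up to the contact block.
- teeth (a joint): The three steel locking teeth, one in each lane at fixture x = -59 to -51 mm, in m risen. The knob drives them: just below the plate's top with the knob at 0, risen 0.014 (12 mm above the plate) with the knob locked, behind a unit that is fully home, so that it cannot be pulled out.
- contacts_face (a point): Middle of the lower edge of the contact block's front face: the stop inside the hood, a grey bar across all lanes, 20 mm above the bench, axes as the fixture's. Its depth differs from start to start: fixture x = +50 to +58 mm. A unit fully home touches it: its origin then lies 45 mm in front of this point along x.
- knob (a joint): The black knob on the hood, in rad: 0 open, 1.2 locked; turns clockwise seen from above as the value grows, end stops at 0 and 1.25. A spring detent resists with up to about 0.27 N m and tips over at 0.6: let go before that and it springs back to 0, past it it snaps to 1.2; the same the other way.
- knob_grip (a point): On the knob's axis at the height to grip it (114 mm above the bench; fixture x = +80, y = -50 mm). The knob's bar grip is 68 mm long, 18 mm wide, its top 121 mm above the bench, on a 70 mm disc whose top is at 91 mm. The point's x axis lies along the bar, and along the fixture's x at knob = 0.
- start (a joint): The grey start button on the hood, in m pressed: 0 up, 0.006 fully down, springs back; fully down takes 5 N.
- start_top (a point): Top centre of the start button (34 mm across), at fixture x = +80, y = +80 mm, about 22 mm above the hood; pressed straight down.
- pad: Grey mat on the bench, 270 x 230 x 3 mm, on which the units wait. Origin at the centre of its underside, z up, x along the long side.
- tray: Black pocket tray, fixed, 255 (x) x 130 (y) x 16 mm, for the tested units. Origin at the centre of its underside, z up. Floor 6 mm thick; three pockets side by side at x = -83, 0 and +83 mm, each about 77 mm in x by 118 mm in y; a unit lies in one with its length along the tray's y. Walls 6 mm thick.
- unit1: Camera unit: dark plastic block 90 (x) x 40 (y) x 45 (z) mm, round window on top, brass contacts on both ends (either end may go in first), about 0.2 kg. Origin at the centre of its underside. Two or three units are present; None if absent.
- unit2: Camera unit, the same as unit1.
- unit3: Camera unit, the same as unit1.
- target: Turned aluminium calibration target standing on the pad among the units: 52 mm across at the foot, 38 mm above, 50 mm high. Origin at the centre of its underside. To be left alone.
- spray: White bottle 50 mm across and 130 mm high, a bystander. Origin at the centre of its underside.
- driver: Screwdriver lying on the bench, a bystander.
- tape: Roll of clear tape, 90 mm across, 24 mm high, a bystander.
- scanner: Grey hand scanner 100 x 50 x 30 mm, a bystander.
- cup: Blue plastic cup 70 mm across, 80 mm high, a bystander.
Things that resemble listed ones, but are neither listed nor needed, are in the scene too. Leave any blue look-alike of the unit3 alone. Leave any blue look-alike of the unit2 alone.

How it is judged:
By the outcome, as a careful person would: the job done as asked, in the order asked, and still so for the second after the job is handed in, with the robot touching nothing.
Of unit1, unit2, unit3 only 2 to 3 are there at a start; the rules pass over those that are not, and their reading is None.
At some moment in a run one of unit1, unit2, unit3 may be knocked a few centimetres aside while the robot is not near it.
Once in a run the grip may slacken for a moment while it holds something.
It also fails if it takes over 210 s, if anything falls off the work surface, if the arm or the gripper's body presses on something with over 40 N, if the wrist force passes 120 N, or if a joint passes its speed limit or range.

## Working session

There is one attempt and no reset: what is moved stays moved. The work goes in short steps, Python scripts to look and compute and a tool call to move; the robot and the scene stay as the last step left them, time stands still between calls to the robot, and variables do not carry over. Pictures are saved under pics/ and viewed, at most 14 in all, crops included, and the job is handed in when it is done.

Besides the shell and the picture viewer there is one more tool, called after "Emit:" by a JSON object that holds its "name" and its "arguments", one argument or row to a line. apply_moves: Moves the arm, as the interface text tells. Scaled input: -1 to 1 covers 5 cm each way for a shift and 90 degrees each way for a turn. Its arguments: {"type":"object","properties":{"targets":{"type":"array"}},"required":["targets"]}

```bash
mkdir -p pics; cat > h.py <<'E'
import numpy as np, cv2
from workcell import ctrl
def px2w(im,uv,z):
    K=np.array(im["camera_matrix"]);V=np.array(im["view"]);k1=im["k1"]
    d=(np.array(uv,float)-K[:2,2])/[K[0,0],K[1,1]]
    s=d.copy()
    for _ in range(30): s=d/(1+k1*(s@s))
    R=V[:3,:3];c=-R.T@V[:3,3];r=R.T@np.array([s[0],s[1],1])
    return c+r*(z-c[2])/r[2]
def w2px(im,p):
    K=np.array(im["camera_matrix"]);V=np.array(im["view"]);k1=im["k1"]
    q=V[:3,:3]@np.array(p,float)+V[:3,3];s=q[:2]/q[2];s=s*(1+k1*(s@s))
    return s*[K[0,0],K[1,1]]+K[:2,2]
E
python3 - <<'E'
from h import *
for n in("scene","top"):
    im=ctrl.get_image(n);cv2.imwrite(f"pics/{n}0.png",im["pixels"])
    V=np.array(im["view"]);print(n,im["k1"],np.array(im["camera_matrix"]).round(1).tolist(),(-V[:3,:3].T@V[:3,3]).round(),V[:3,:3].round(3).tolist())
print(ctrl.get_obs())
E
```

```text
scene 0.018266785297805725 [[449.9, 0.0, 319.7], [0.0, 449.9, 197.1], [0.0, 0.0, 1.0]] [1239.   32. 1262.] [[-0.006, 1.0, -0.016], [0.857, -0.003, -0.516], [-0.516, -0.017, -0.856]]
top -0.03098490656635329 [[410.1, 0.0, 318.9], [0.0, 410.1, 198.4], [0.0, 0.0, 1.0]] [ 4.390e+02 -1.000e+00  1.344e+03] [[-0.014, -1.0, 0.01], [-0.998, 0.013, -0.066], [0.066, -0.01, -0.998]]
{'t': 0.1, 'qpos': array([-1.29797733e+00,  4.23741107e-01,  1.63058803e+00, -2.54128831e-05,
        1.08860521e+00, -1.89774408e-02]), 'qvel': array([-0.00030946, -0.00182316, -0.00184387, -0.00071389, -0.0014526 ,
        0.00038209]), 'joint_torque': array([-1.69611238e-03, -5.45612669e+01, -2.74325895e+01,  6.44044136e-02,
        1.88184920e-02, -6.13519023e-05]), 'ee_pos': array([ 179.69493854, -598.09823066,  222.00402568]), 'orientation': array([-3.10689884e+00, -4.56553657e-01,  3.01715274e-04]), 'ft_force': array([ 0.70351005,  0.23297562, -0.27345956]), 'moment': array([0.01245152, 0.03716289, 0.01524539]), 'grasp_force': 0.0, 'width': 87.91421127185663}
```

View pics/top0.png

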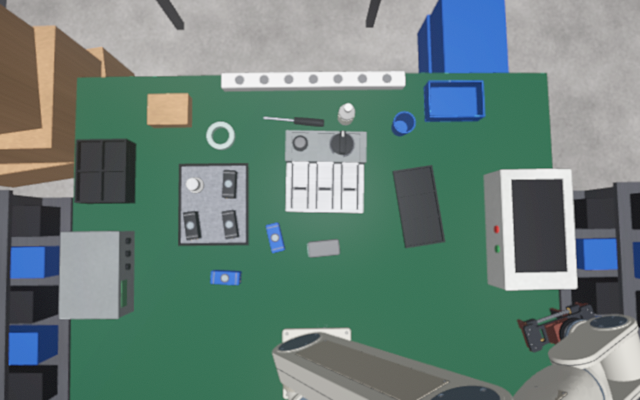

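View pics/scene0.png

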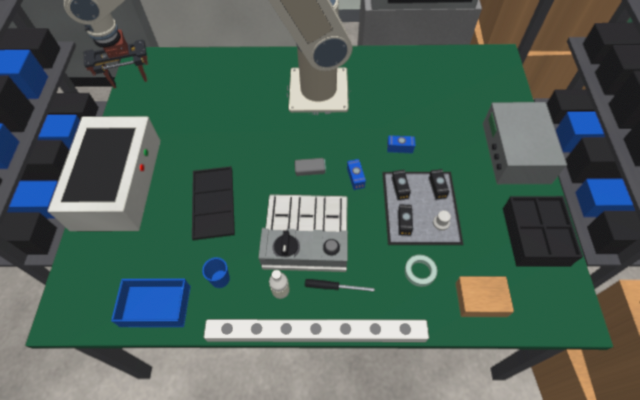

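The three dark units are in the top image at (229,184), (191,225) and (230,224). The blue look-alikes are at (275,237) and (226,278). The tray is at (418,205); the 4-pocket bin at (105,170) is not it. The fixture is at (325,170), with the knob at (343,143) and the start button at (300,143).

```bash
cat >> h.py <<'E'
from scipy.optimize import minimize
from scipy.spatial.transform import Rotation as Ro
S=4
def boxmask(im,boxes,x,y,yaw):
    m=np.zeros((400*S,640*S),np.uint8);c,s=np.cos(yaw),np.sin(yaw)
    for (x0,x1,y0,y1,z0,z1) in boxes:
        P=[w2px(im,[x+c*a-s*b,y+s*a+c*b,z]) for a in(x0,x1) for b in(y0,y1) for z in(z0,z1)]
        h=cv2.convexHull(((np.array(P)+.5)*S*16-8).round().astype(np.int32)); cv2.fillConvexPoly(m,h,1,shift=4)
    return cv2.resize(m.astype(np.float32),(640,400),interpolation=cv2.INTER_AREA)
def fit(obs,boxes,p0):
    def f(p):
        r=0
        for im,M in obs:
            B=boxmask(im,boxes,p[0],p[1],p[2]/100); r+=np.abs(B-M).sum()/M.sum()
        return r/len(obs)
    best=None
    for dy in(-15,0,15):
        q=minimize(f,[p0[0],p0[1],p0[2]*100+dy],method="Nelder-Mead",options=dict(initial_simplex=np.array([p0[0],p0[1],p0[2]*100+dy])+np.array([[0,0,0],[8,0,0],[0,8,0],[0,0,12]]),xatol=.1,fatol=1e-4,maxiter=120))
        if best is None or q.fun<best.fun: best=q
    return best.x[0],best.x[1],best.x[2]/100,best.fun
UNIT=lambda z:[(-45,45,-20,20,z,z+45)]
def triang(obs):
    A=[];b=[]
    for im,uv in obs:
        p=px2w(im,uv,0);V=np.array(im["view"]);c=-V[:3,:3].T@V[:3,3];d=(p-c)/np.linalg.norm(p-c)
        M=np.eye(3)-np.outer(d,d);A.append(M);b.append(M@c)
    return np.linalg.solve(sum(A),sum(b))
E
cat > m.py <<'E'
from h import *
ims={n:ctrl.get_image(n) for n in("top","scene")}
for l,z in(("fixture",0),("hood",78),("contacts_face",20),("knob_grip",114),("start_top",100),("tray",0),("pad",0),("target",3),("spray",0)):
    o=[]
    for n in ims:
        ds=[d for d in ctrl.pinpoint(l,n)[:2]]
        print(l,n,[(round(d["score"],2),np.round(d["xy"]).tolist(),px2w(ims[n],d["xy"],z).round(1).tolist()) for d in ds])
        if ds:o.append((ims[n],ds[0]["xy"]))
    if len(o)==2: print("   tri",triang(o).round(1))
mk={n:ctrl.masks_of("unit1",n) for n in ims}
cand=[]
for n in ims:
    for d in mk[n]:
        b=d["bbox"];c=px2w(ims[n],[(b[0]+b[2])/2,(b[1]+b[3])/2],28)
        col=ims[n]["pixels"][d["region"]].mean(0).round()
        print(n,round(d["score"],2),np.round(b).tolist(),c.round(),col,d["region"].sum()); cand.append((n,d["region"].astype(np.float32),c,col))
for n,M,c,col in cand:
    if n!="top" or col[0]>col[2]+40: continue
    o=[(ims[n],M)]+[(ims[m],M2) for m,M2,c2,k in cand if m=="scene" and np.linalg.norm(c2-c)<40][:1]
    print("unit",len(o),np.round(fit(o,UNIT(3),[c[0],c[1],0]),3))
FX=[(-130,120,-125,125,0,20),(25,120,-125,125,20,78)]
TR=[(-127.5,127.5,-65,65,0,16)]
for l,B in(("fixture",FX),("tray",TR)):
    for use in(("top",),("scene",),("top","scene")):
        o=[]
        for n in use:
            ds=ctrl.masks_of(l,n)
            if ds:o.append((ims[n],ds[0]["region"].astype(np.float32)))
        if o:
            im,M=o[0];yy,xx=np.nonzero(M);c=px2w(im,[xx.mean(),yy.mean()],15)
            print(l,use,np.round(fit(o,B,[c[0],c[1],0 if l=="fixture" else 1.7]),3))
E
python3 m.py
python3 - <<'E'
import cv2
a=cv2.imread('pics/top0.png')
cv2.imwrite('pics/crop.png',cv2.resize(a[95:295,170:450],None,fx=2.8,fy=2.8,interpolation=cv2.INTER_CUBIC))
E
```

```text
fixture top [(0.7, [324.0, 170.0], [619.9, -33.7, 0.0]), (0.19, [398.0, 129.0], [755.6, -283.9, 0.0])]
fixture scene [(0.68, [306.0, 234.0], [611.1, -34.6, 0.0])]
   tri [618.  -33.6  13.9]
hood top [(0.96, [324.0, 162.0], [635.1, -33.1, 78.0]), (0.62, [214.0, 207.0], [500.3, 308.7, 78.0])]
hood scene [(0.94, [306.0, 229.0], [636.1, -31.1, 78.0]), (0.21, [401.0, 222.0], [613.0, 249.9, 78.0])]
   tri [635.3 -32.2  76.4]
contacts_face top [(0.15, [327.0, 160.0], [652.5, -43.1, 20.0])]
contacts_face scene []
knob_grip top [(0.65, [344.0, 142.0], [689.2, -91.1, 114.0])]
knob_grip scene [(0.93, [287.0, 242.0], [693.1, -81.3, 114.0]), (0.6, [401.0, 185.0], [506.0, 254.8, 114.0])]
   tri [690.2 -86.7 107.9]
start_top top [(0.57, [300.0, 142.0], [693.6, 40.2, 100.0]), (0.23, [292.0, 119.0], [766.0, 64.4, 100.0])]
start_top scene [(0.68, [220.0, 280.0], [800.1, -259.7, 100.0]), (0.51, [331.0, 242.0], [687.5, 42.3, 100.0])]
   tri [ 754.  -102.8  151.7]
tray top [(0.86, [418.0, 207.0], [495.2, -341.3, 0.0])]
tray scene [(0.59, [216.0, 202.0], [495.8, -330.8, 0.0])]
   tri [ 494.9 -336.3   -0.7
[... 1350 characters left out ...]
 [661. -88.  28.] [51. 49. 49.] 441
unit 2 [4.45661e+02 3.92080e+02 1.23000e-01 1.09000e-01]
unit 2 [4.47833e+02 2.69342e+02 1.42000e-01 6.10000e-02]
unit 2 [ 5.74559e+02  2.71867e+02 -1.70000e-02  1.14000e-01]
unit 1 [6.79902e+02 4.05280e+01 2.28000e-01 2.76700e+00]
fixture ('top',) [ 6.13786e+02 -3.35830e+01 -3.10000e-02  1.80000e-02]
fixture ('scene',) [ 6.1304e+02 -3.5756e+01 -3.6000e-02  3.1000e-02]
fixture ('top', 'scene') [ 6.13426e+02 -3.49840e+01 -3.90000e-02  2.70000e-02]
tray ('top',) [ 4.98376e+02 -3.39421e+02  1.38000e-01  2.70000e-02]
tray ('scene',) [ 4.98428e+02 -3.40429e+02  3.27200e+00  3.30000e-02]
tray ('top', 'scene') [ 4.98579e+02 -3.39844e+02  3.27500e+00  3.10000e-02]
```

View pics/crop.png

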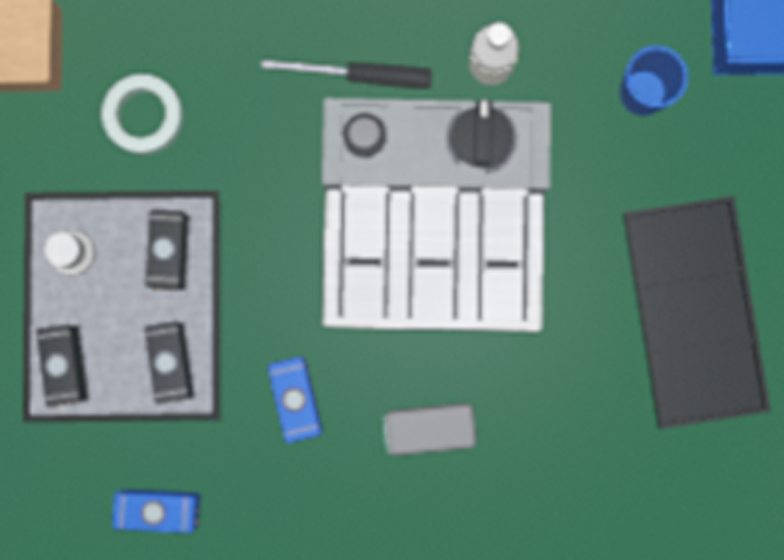

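```bash
cat > p.py <<'E'
from h import *
import json
def psi(o): 
    x=Ro.from_rotvec(o["orientation"]).as_matrix()[:,0]; return np.arctan2(x[1],x[0])
def FXP(x,y,z,F=(613.5,-34.9,-0.036)):
    c,s=np.cos(F[2]),np.sin(F[2]);return [F[0]+c*x-s*y,F[1]+s*x+c*y,z]
def TRP(x,y,z,F=(498.6,-339.9,0.135)): return FXP(x,y,z,F)
def plan(wps,jaw,pos=None,ps=None,step=45,turn=9.5,way=0):
    """wps: (x,y,z,psi[,step]); prints rows with ccw/cw chosen shortest (way=+-1 forces)"""
    o=ctrl.get_obs()
    p=np.array(o["ee_pos"] if pos is None else pos,float); a=psi(o) if ps is None else ps
    rows=[]
    for w in wps:
        st=w[4] if len(w)>4 else step
        t=np.array(w[:3],float);da=(w[3]-a+np.pi)%(2*np.pi)-np.pi
        if way*da<0 and abs(da)>.3: da+=way*2*np.pi
        n=int(max(np.ceil(np.linalg.norm(t-p)/st),np.ceil(abs(np.degrees(da))/turn),1));p0=p.copy();a0=a
        for i in range(1,n+1):
            d=p0+(t-p0)*i/n-p;c,s=np.cos(a),np.sin(a)
            v=np.array([c*d[0]+s*d[1],s*d[0]-c*d[1],-d[2]]);v=np.round(v/50,2)
            wz=np.round(-(a0+da*i/n-a)/(np.pi/2),3)
            rows.append([jaw,[*v.tolist()],[0,0,float(wz)]])
            q=v*50;p=p+[c*q[0]+s*q[1],s*q[0]-c*q[1],-q[2]];a-=wz*np.pi/2
    for i in range(0,len(rows),8): print(json.dumps([[r[0],[round(k,2)+0 for k in r[1]],r[2]] for r in rows[i:i+8]]))
    return p,a
def pick(u,dz=0):
    x,y,yaw=u; return [x-20*np.cos(yaw),y-20*np.sin(yaw),21+dz,yaw+np.pi]
E
python3 - <<'E'
from p import *
o=ctrl.get_obs();print(psi(o))
t=pick((574.6,271.9,-.017))
plan([(450,-350,225,.9),(560,-60,225,2),(t[0],t[1],140,t[3])],1,way=1)
E
```

```text
0.2918164486474611
[[1, [0.73, -0.36, -0.01], [0, 0, -0.043]], [1, [0.76, -0.3, 0.0], [0, 0, -0.043]], [1, [0.78, -0.26, -0.01], [0, 0, -0.043]], [1, [0.79, -0.2, 0.0], [0, 0, -0.043]], [1, [0.8, -0.15, -0.01], [0, 0, -0.043]], [1, [0.81, -0.09, 0.0], [0, 0, -0.043]], [1, [0.81, -0.04, -0.01], [0, 0, -0.043]], [1, [0.82, 0.02, 0.0], [0, 0, -0.043]]]
[[1, [0.81, 0.07, -0.01], [0, 0, -0.043]], [1, [0.84, -0.27, 0.0], [0, 0, -0.1]], [1, [0.88, -0.13, 0.0], [0, 0, -0.1]], [1, [0.89, 0.0, 0.0], [0, 0, -0.1]], [1, [0.87, 0.15, 0.0], [0, 0, -0.1]], [1, [0.84, 0.28, 0.0], [0, 0, -0.1]], [1, [0.79, 0.4, 0.0], [0, 0, -0.1]], [1, [0.71, 0.53, 0.0], [0, 0, -0.1]]]
[[1, [0.76, 0.33, 0.21], [0, 0, -0.09]], [1, [0.71, 0.44, 0.22], [0, 0, -0.089]], [1, [0.64, 0.53, 0.21], [0, 0, -0.09]], [1, [0.56, 0.62, 0.21], [0, 0, -0.089]], [1, [0.46, 0.68, 0.21], [0, 0, -0.09]], [1, [0.37, 0.75, 0.22], [0, 0, -0.089]], [1, [0.26, 0.79, 0.21], [0, 0, -0.09]], [1, [0.14, 0.82, 0.21], [0, 0, -0.089]]]
```

Emit:
{"name": "apply_moves", "arguments": {
  "targets": [
    [1,[0.73,-0.36,-0.01],[0,0,-0.043]],
    [1,[0.76,-0.3,0.0],[0,0,-0.043]],
    [1,[0.78,-0.26,-0.01],[0,0,-0.043]],
    [1,[0.79,-0.2,0.0],[0,0,-0.043]],
    [1,[0.8,-0.15,-0.01],[0,0,-0.043]],
    [1,[0.81,-0.09,0.0],[0,0,-0.043]],
    [1,[0.81,-0.04,-0.01],[0,0,-0.043]],
    [1,[0.82,0.02,0.0],[0,0,-0.043]]
  ]
}}

```text
t: 2.6
ee_pos: [421.0, -376.6, 224.9]
orientation: [2.872, 1.273, 0.0]
ft_force: [0.5, 0.3, 0.5]
width: 87.4
grasp_force: 0.0
```

Emit:
{"name": "apply_moves", "arguments": {
  "targets": [
    [1,[0.81,0.07,-0.01],[0,0,-0.043]],
    [1,[0.84,-0.27,0.0],[0,0,-0.1]],
    [1,[0.88,-0.13,0.0],[0,0,-0.1]],
    [1,[0.89,0.0,0.0],[0,0,-0.1]],
    [1,[0.87,0.15,0.0],[0,0,-0.1]],
    [1,[0.84,0.28,0.0],[0,0,-0.1]],
    [1,[0.79,0.4,0.0],[0,0,-0.1]],
    [1,[0.71,0.53,0.0],[0,0,-0.1]]
  ]
}}

```text
t: 3.6
ee_pos: [560.5, -58.7, 225.4]
orientation: [1.691, 2.647, 0.0]
ft_force: [1.1, -0.4, -0.3]
width: 87.7
grasp_force: 0.0
```

Emit:
{"name": "apply_moves", "arguments": {
  "targets": [
    [1,[0.76,0.33,0.21],[0,0,-0.09]],
    [1,[0.71,0.44,0.22],[0,0,-0.089]],
    [1,[0.64,0.53,0.21],[0,0,-0.09]],
    [1,[0.56,0.62,0.21],[0,0,-0.089]],
    [1,[0.46,0.68,0.21],[0,0,-0.09]],
    [1,[0.37,0.75,0.22],[0,0,-0.089]],
    [1,[0.26,0.79,0.21],[0,0,-0.09]],
    [1,[0.14,0.82,0.21],[0,0,-0.089]]
  ]
}}

```text
t: 4.6
ee_pos: [554.6, 273.8, 139.9]
orientation: [0.02, 3.141, 0.0]
ft_force: [-0.2, 0.8, 0.0]
width: 87.8
grasp_force: 0.0
```

```bash
python3 - <<'E'
from p import *
o=ctrl.get_obs();print(o["ee_pos"],psi(o),o["orientation"],o["qpos"].round(2))
t=pick((574.6,271.9,-.017)); print(t)
plan([(t[0],t[1],70,t[3]),(t[0],t[1],21,t[3],25)],1)
E
```

```text
[554.5665476  273.80127547 139.91625035] 3.128634601377717 [2.03526900e-02 3.14127767e+00 1.16545832e-04] [ 0.44  0.51  1.7  -0.    0.93 -1.12]
[np.float64(554.6028899303999), np.float64(272.23998362356997), 21, 3.124592653589793]
[[1, [0.0, -0.02, 0.7], [0, 0, 0.001]], [1, [0.0, -0.01, 0.7], [0, 0, 0.002]], [1, [0.0, 0.0, 0.49], [0, 0, -0.0]], [1, [0.0, 0.0, 0.49], [0, 0, -0.0]]]
```

Emit:
{"name": "apply_moves", "arguments": {
  "targets": [
    [1,[0.0,-0.03,0.7],[0,0,0]],
    [1,[0.0,0.0,0.7],[0,0,0.002]],
    [1,[0.0,0.0,0.5],[0,0,0]],
    [1,[0.0,0.0,0.47],[0,0,0]],
    [-1,[0,0,0],[0,0,0]],
    [-1,[0,0,0],[0,0,0]],
    [-1,[0,0,0],[0,0,0]],
    [-1,[0,0,0],[0,0,0]]
  ]
}}

```text
t: 5.6
ee_pos: [555.2, 271.1, 22.6]
orientation: [0.033, 3.14, 0.001]
ft_force: [-0.3, 0.5, 0.2]
width: 51.3
grasp_force: 0.0
```

Emit:
{"name": "apply_moves", "arguments": {
  "targets": [
    [-1,[0,0,0],[0,0,0]],
    [-1,[0,0,0],[0,0,0]],
    [-1,[0,0,-0.2],[0,0,0]],
    [-1,[0,0,-0.6],[0,0,0]],
    [-1,[0,0,-0.7],[0,0,0]]
  ]
}}

```text
t: 6.22
ee_pos: [553.8, 270.4, 97.0]
orientation: [-0.033, -3.139, 0.002]
ft_force: [0.0, 0.6, -1.1]
width: 39.9
grasp_force: 30.0
```

```bash
python3 - <<'E'
from p import *
o=ctrl.get_obs();print(o["ee_pos"],psi(o),o["width"],o["grasp_force"])
f=-.036+np.pi
a=FXP(-60,-80,110);b=FXP(-60,-80,45)
plan([(*a,f),(*b,f,30)],-1)
# compare vision of held unit to TCP
ims={n:ctrl.get_image(n) for n in("top","scene")}
obs=[]
z=o["ee_pos"][2]-18
for n in ims:
    for d in ctrl.masks_of("unit1",n):
        c=px2w(ims[n],[(d["bbox"][0]+d["bbox"][2])/2,(d["bbox"][1]+d["bbox"][3])/2],z+25); print(n,c.round(),round(d["score"],2))
E
```

```text
[553.78674605 270.38756546  96.97987148] 3.120757847541334 39.880324429086684 29.952472150325775
[[-1, [-0.01, -0.85, -0.03], [0, 0, 0.001]], [-1, [-0.01, -0.85, -0.03], [0, 0, 0.001]], [-1, [-0.02, -0.85, -0.03], [0, 0, 0.001]], [-1, [-0.01, -0.85, -0.03], [0, 0, 0.001]], [-1, [-0.02, -0.86, -0.02], [0, 0, 0.001]], [-1, [-0.01, -0.85, -0.03], [0, 0, 0.001]], [-1, [-0.02, -0.85, -0.03], [0, 0, 0.002]], [-1, [-0.03, -0.85, -0.03], [0, 0, 0.001]]]
[[-1, [-0.02, -0.85, -0.03], [0, 0, 0.001]], [-1, [0.0, 0.0, 0.43], [0, 0, -0.0]], [-1, [0.0, 0.0, 0.44], [0, 0, -0.0]], [-1, [0.0, 0.0, 0.43], [0, 0, -0.0]]]
top [406. 124. 104.] 0.65
scene [572. 265. 104.] 0.78
scene [351. 244. 104.] 0.66
scene [462. 125. 104.] 0.59
scene [505. 367. 104.] 0.57
scene [699.  43. 104.] 0.34
```

Emit:
{"name": "apply_moves", "arguments": {
  "targets": [
    [-1,[-0.01,-0.85,-0.03],[0,0,0.001]],
    [-1,[-0.01,-0.85,-0.03],[0,0,0.001]],
    [-1,[-0.02,-0.85,-0.03],[0,0,0.001]],
    [-1,[-0.01,-0.85,-0.03],[0,0,0.001]],
    [-1,[-0.02,-0.86,-0.02],[0,0,0.001]],
    [-1,[-0.01,-0.85,-0.03],[0,0,0.001]],
    [-1,[-0.02,-0.85,-0.03],[0,0,0.002]],
    [-1,[-0.03,-0.85,-0.03],[0,0,0.001]]
  ]
}}

```text
t: 7.42
ee_pos: [550.7, -70.9, 106.5]
orientation: [-0.055, -3.138, -0.001]
ft_force: [0.4, -0.1, -2.0]
width: 39.6
grasp_force: 30.0
```

Emit:
{"name": "apply_moves", "arguments": {
  "targets": [
    [-1,[-0.02,-0.85,-0.03],[0,0,0.001]],
    [-1,[0.0,0.0,0.43],[0,0,0]],
    [-1,[0.0,0.0,0.4],[0,0,0]],
    [-1,[0.0,0.0,0.3],[0,0,0]],
    [-1,[0.0,0.0,0],[0,0,0]]
  ]
}}

```text
t: 8.05
ee_pos: [550.1, -111.8, 51.3]
orientation: [-0.057, -3.137, -0.001]
ft_force: [-0.8, 1.1, -1.2]
width: 40.0
grasp_force: 30.0
```

```bash
python3 - <<'E'
from p import *
o=ctrl.get_obs();print(o["ee_pos"],psi(o),o["width"],o["grasp_force"],o["ft_force"])
b=FXP(-60,-80,38);print(b)
plan([(*b,np.pi-.036)],-1)
im=ctrl.get_image("scene");cv2.imwrite("pics/a1.png",cv2.resize(im["pixels"][170:280,230:380],None,fx=5,fy=5,interpolation=cv2.INTER_CUBIC))
E
```

```text
[ 550.06134806 -111.7576238    51.27520608] 3.1053121669058936 39.97918072735988 29.953262507915497 [-0.76110455  1.12830727 -1.1656472 ]
[np.float64(550.6594978408319), np.float64(-112.68863212824598), 38]
[[-1, [-0.01, -0.02, 0.27], [0, 0, -0.0]]]
```

View pics/a1.png

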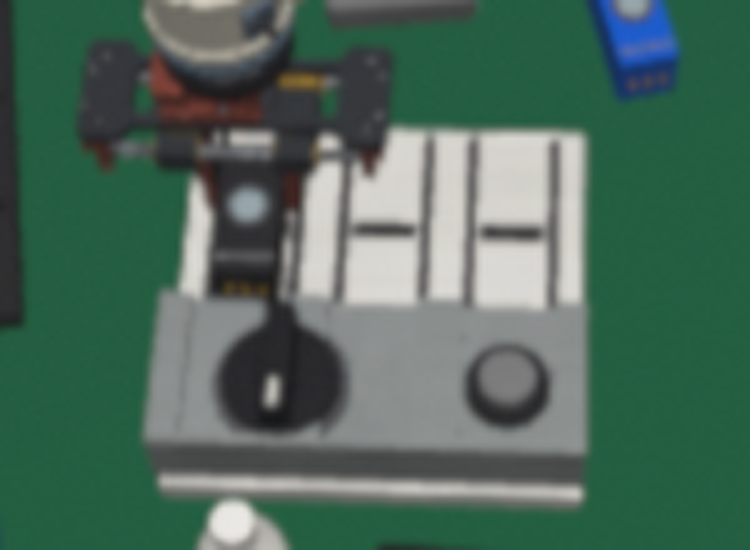

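```bash
python3 - <<'E'
from p import *
for n in("top","scene"):
    im=ctrl.get_image(n) if n=="x" else None
    import cv2
    meta=ctrl.get_image(n); pic=cv2.imread(f"pics/{n}0.png").astype(float).mean(2)
    for fx in(-95,-30,0):
        ys=np.arange(-118,118,.5); P=np.array([w2px(meta,FXP(fx,y,28)) for y in ys])
        prof=cv2.remap(pic.astype(np.float32),P[:,0:1].astype(np.float32),P[:,1:2].astype(np.float32),cv2.INTER_CUBIC).ravel()
        # dark line centroids
        from scipy.signal import find_peaks
        pk,_=find_peaks(-prof,prominence=20)
        out=[]
        for k in pk:
            s=slice(max(k-8,0),k+9);w=np.clip(prof[s].max()-prof[s],0,None)**2;out.append((round(float((ys[s]*w).sum()/w.sum()),1)))
        print(n,fx,out)
# unit in hand, scene
E
```

```text
top -95 [-106.2, -54.2, -25.7, 25.9, 53.7, 106.0]
top -30 [-105.7, -53.5, -26.2, 25.9, 53.6, 105.8]
top 0 [-105.6, -53.9, -25.8, 25.9, 54.2, 105.9]
scene -95 [-106.5, -54.7, -26.7, 25.1, 52.8, 105.0]
scene -30 [-106.1, -54.0, -26.3, 25.7, 53.6, 105.3]
scene 0 [-105.7, -56.4, -27.3, 53.2]
```

Emit:
{"name": "apply_moves", "arguments": {
  "targets": [
    [-1,[0,-0.02,0.1],[0,0,0]],
    [-1,[0,0,0.1],[0,0,0]],
    [-1,[0,0,0.02],[0,0,0]],
    [-1,[0,0,0.0],[0,0,0]]
  ]
}}

```text
t: 8.7
ee_pos: [551.5, -113.2, 42.1]
orientation: [-0.057, -3.141, -0.0]
ft_force: [-0.7, -0.2, -1.7]
width: 39.5
grasp_force: 30.0
```

Emit:
{"name": "apply_moves", "arguments": {
  "targets": [
    [-1,[0,0,0.02],[0,0,0]],
    [-1,[0,0,0.0],[0,0,0]]
  ]
}}

```text
t: 8.95
ee_pos: [551.6, -113.2, 41.2]
orientation: [0.057, 3.141, -0.0]
ft_force: [0.2, 0.5, -1.4]
width: 40.2
grasp_force: 30.0
```

Emit:
{"name": "apply_moves", "arguments": {
  "targets": [
    [-1,[0,0,0.02],[0,0,0]],
    [-1,[0,0,0.0],[0,0,0]]
  ]
}}

```text
t: 9.2
ee_pos: [551.5, -113.2, 40.1]
orientation: [-0.057, -3.141, -0.0]
ft_force: [0.1, 0.0, -1.7]
width: 39.9
grasp_force: 30.0
```

Emit:
{"name": "apply_moves", "arguments": {
  "targets": [
    [-1,[-0.1,0,0.01],[0,0,0]],
    [-1,[-0.1,0,0],[0,0,0]],
    [-1,[-0.1,0,0],[0,0,0]],
    [-1,[-0.1,0,0],[0,0,0]],
    [-1,[-0.1,0,0],[0,0,0]],
    [-1,[-0.1,0,0],[0,0,0]],
    [-1,[-0.1,0,0],[0,0,0]],
    [-1,[-0.05,0,0],[0,0,0]]
  ]
}}

```text
t: 10.2
ee_pos: [589.4, -114.6, 39.7]
orientation: [0.057, 3.141, -0.0]
ft_force: [-0.1, -0.6, -1.7]
width: 39.7
grasp_force: 30.0
```

Emit:
{"name": "apply_moves", "arguments": {
  "targets": [
    [-1,[-0.03,0,0],[0,0,0]],
    [-1,[-0.03,0,0],[0,0,0]],
    [-1,[0,0,0],[0,0,0]]
  ]
}}

```text
t: 10.58
ee_pos: [592.0, -114.7, 39.7]
orientation: [0.057, 3.141, 0.0]
ft_force: [-0.3, -0.5, -2.1]
width: 39.7
grasp_force: 30.0
```

Emit:
{"name": "apply_moves", "arguments": {
  "targets": [
    [-1,[-0.03,0,0],[0,0,0]],
    [-1,[-0.03,0,0],[0,0,0]],
    [-1,[0,0,0],[0,0,0]]
  ]
}}

```text
t: 10.95
ee_pos: [595.2, -114.8, 39.7]
orientation: [0.057, 3.141, -0.0]
ft_force: [0.1, 0.1, -1.6]
width: 39.9
grasp_force: 30.0
```

Emit:
{"name": "apply_moves", "arguments": {
  "targets": [
    [-1,[-0.03,0,0],[0,0,0]],
    [-1,[-0.03,0,0],[0,0,0]],
    [-1,[0,0,0],[0,0,0]]
  ]
}}

```text
t: 11.32
ee_pos: [598.2, -114.9, 39.7]
orientation: [0.057, 3.141, -0.0]
ft_force: [0.8, 0.4, -2.4]
width: 40.0
grasp_force: 30.0
```

Emit:
{"name": "apply_moves", "arguments": {
  "targets": [
    [-1,[-0.03,0,0],[0,0,0]],
    [-1,[0,0,0],[0,0,0]]
  ]
}}

```text
t: 11.58
ee_pos: [599.1, -114.9, 39.5]
orientation: [-0.057, -3.14, -0.0]
ft_force: [-0.3, 0.6, -1.3]
width: 40.0
grasp_force: 30.0
```

Emit:
{"name": "apply_moves", "arguments": {
  "targets": [
    [-1,[-0.03,0,0],[0,0,0]],
    [-1,[0,0,0],[0,0,0]]
  ]
}}

```text
t: 11.82
ee_pos: [599.2, -114.7, 39.4]
orientation: [-0.057, -3.137, -0.001]
ft_force: [-7.3, 0.7, 2.2]
width: 39.8
grasp_force: 30.0
```

Emit:
{"name": "apply_moves", "arguments": {
  "targets": [
    [-1,[-0.02,0,0.01],[0,0,0]],
    [-1,[0,0,0],[0,0,0]]
  ]
}}

```text
t: 12.08
ee_pos: [599.2, -114.7, 39.2]
orientation: [-0.056, -3.135, -0.001]
ft_force: [-10.9, 0.5, 8.7]
width: 39.9
grasp_force: 30.0
```

Emit:
{"name": "apply_moves", "arguments": {
  "targets": [
    [0.36,[0,0,0],[0,0,0]],
    [0.36,[0,0,0],[0,0,0]],
    [0.36,[0,0,0],[0,0,0]],
    [0.36,[0,0,-0.3],[0,0,0]],
    [0.36,[0,0,-0.7],[0,0,0]],
    [0.36,[0,0,-0.8],[0,0,0]]
  ]
}}

```text
t: 12.82
ee_pos: [601.9, -115.0, 130.6]
orientation: [-0.057, -3.141, -0.0]
ft_force: [0.4, 0.3, 0.8]
width: 59.4
grasp_force: 0.0
```

```bash
cat > look.py <<'E'
from p import *
def units(zz=3,known=()):
    ims={n:ctrl.get_image(n) for n in("top","scene")}
    C={}
    for n in ims:
        C[n]=[]
        for d in ctrl.masks_of("unit1",n):
            b=d["bbox"];c=px2w(ims[n],[(b[0]+b[2])/2,(b[1]+b[3])/2],zz+25);col=ims[n]["pixels"][d["region"]].mean(0)
            if col[0]<col[2]+40 and d["region"].sum()>200: C[n].append((c,d["region"].astype(np.float32),d["score"]))
    for c,M,s in C["top"]+[k for k in C["scene"] if not any(np.linalg.norm(k[0]-j[0])<45 for j in C["top"])]:
        n="top" if any(M is j[1] for j in C["top"]) else "scene"
        o=[(ims[n],M)]
        if n=="top": o+=[(ims["scene"],k[1]) for k in C["scene"] if np.linalg.norm(k[0]-c)<40][:1]
        print(n,len(o),round(s,2),np.round(fit(o,UNIT(zz),[c[0],c[1],0]),3).tolist())
    return ims
E
python3 - <<'E'
from look import *
o=ctrl.get_obs();print(o["ee_pos"],psi(o),o["ft_force"])
units()
E
```

```text
[ 601.86657307 -114.98405758  130.59274563] 3.1050917415267136 [0.36072417 0.29353676 0.78925726]
top 2 0.89 [446.112, 391.585, 0.143, 0.095]
top 2 0.75 [446.808, 269.201, 0.135, 0.093]
scene 1 0.67 [568.222, -120.487, 0.091, 0.995]
```

```bash
python3 - <<'E'
from p import *
t=pick((447.3,269.3,.138));print(t)
plan([(t[0],t[1],120,t[3]),(t[0],t[1],21.5,t[3],35)],1)
E
```

```text
[np.float64(427.4901379635093), np.float64(266.54875190228074), 21, 3.279592653589793]
[[1, [0.38, 0.75, 0.02], [0, 0, -0.011]], [1, [0.36, 0.76, 0.02], [0, 0, -0.011]], [1, [0.35, 0.76, 0.02], [0, 0, -0.011]], [1, [0.34, 0.77, 0.02], [0, 0, -0.011]], [1, [0.33, 0.77, 0.03], [0, 0, -0.012]], [1, [0.31, 0.78, 0.02], [0, 0, -0.011]], [1, [0.3, 0.79, 0.02], [0, 0, -0.011]], [1, [0.28, 0.79, 0.02], [0, 0, -0.011]]]
[[1, [0.27, 0.79, 0.02], [0, 0, -0.011]], [1, [0.26, 0.8, 0.02], [0, 0, -0.011]], [1, [0.0, 0.0, 0.66], [0, 0, -0.0]], [1, [0.0, 0.0, 0.65], [0, 0, -0.0]], [1, [0.0, 0.0, 0.66], [0, 0, -0.0]]]
```

Emit:
{"name": "apply_moves", "arguments": {
  "targets": [
    [1,[0.38,0.75,0.02],[0,0,-0.011]],
    [1,[0.36,0.76,0.02],[0,0,-0.011]],
    [1,[0.35,0.76,0.02],[0,0,-0.011]],
    [1,[0.34,0.77,0.02],[0,0,-0.011]],
    [1,[0.33,0.77,0.03],[0,0,-0.012]],
    [1,[0.31,0.78,0.02],[0,0,-0.011]],
    [1,[0.3,0.79,0.02],[0,0,-0.011]],
    [1,[0.28,0.79,0.02],[0,0,-0.011]]
  ]
}}

```text
t: 14.02
ee_pos: [460.3, 191.2, 119.6]
orientation: [0.163, -3.135, 0.001]
ft_force: [-0.5, 0.8, 0.2]
width: 87.5
grasp_force: 0.0
```

Emit:
{"name": "apply_moves", "arguments": {
  "targets": [
    [1,[0.27,0.79,0.02],[0,0,-0.011]],
    [1,[0.26,0.8,0.02],[0,0,-0.011]],
    [1,[0.0,0.0,0.66],[0,0,0]],
    [1,[0.0,0.0,0.65],[0,0,0]],
    [1,[0.0,0.0,0.66],[0,0,0]],
    [1,[0,0,0],[0,0,0]]
  ]
}}

```text
t: 14.78
ee_pos: [424.2, 265.0, 17.6]
orientation: [0.216, -3.128, 0.005]
ft_force: [-0.1, 0.5, 0.2]
width: 87.6
grasp_force: 0.0
```

Emit:
{"name": "apply_moves", "arguments": {
  "targets": [
    [-1,[0,0,0],[0,0,0]],
    [-1,[0,0,0],[0,0,0]],
    [-1,[0,0,0],[0,0,0]],
    [-1,[0,0,0],[0,0,0]],
    [-1,[0,0,0],[0,0,0]],
    [-1,[0,0,-0.2],[0,0,0]],
    [-1,[0,0,-0.6],[0,0,0]],
    [-1,[0,0,-0.7],[0,0,0]]
  ]
}}

```text
t: 15.78
ee_pos: [426.0, 266.1, 95.9]
orientation: [0.216, -3.133, 0.001]
ft_force: [1.0, -0.4, -1.6]
width: 39.3
grasp_force: 29.8
```

```bash
python3 - <<'E'
from p import *
o=ctrl.get_obs();print(o["ee_pos"],psi(o),o["width"],o["grasp_force"])
f=-.036+np.pi
plan([(*FXP(-60,0,110),f),(*FXP(-60,0,50),f,30),(*FXP(-60,0,41),f,5)],-1)
E
```

```text
[426.04300652 266.05088216  95.91385237] -3.00374702678331 39.336515029067 29.829319417476654
[[-1, [-0.21, -0.78, -0.04], [0, 0, 0.014]], [-1, [-0.23, -0.78, -0.03], [0, 0, 0.014]], [-1, [-0.25, -0.78, -0.04], [0, 0, 0.014]], [-1, [-0.26, -0.76, -0.03], [0, 0, 0.013]], [-1, [-0.28, -0.77, -0.04], [0, 0, 0.014]], [-1, [-0.3, -0.75, -0.03], [0, 0, 0.014]], [-1, [-0.31, -0.75, -0.04], [0, 0, 0.014]], [-1, [-0.33, -0.74, -0.03], [0, 0, 0.014]]]
[[-1, [0.0, 0.0, 0.6], [0, 0, -0.0]], [-1, [0.0, 0.0, 0.6], [0, 0, -0.0]], [-1, [0.0, 0.0, 0.09], [0, 0, -0.0]], [-1, [0.0, 0.0, 0.09], [0, 0, -0.0]]]
```

Emit:
{"name": "apply_moves", "arguments": {
  "targets": [
    [-1,[-0.21,-0.78,-0.04],[0,0,0.014]],
    [-1,[-0.23,-0.78,-0.03],[0,0,0.014]],
    [-1,[-0.25,-0.78,-0.04],[0,0,0.014]],
    [-1,[-0.26,-0.76,-0.03],[0,0,0.013]],
    [-1,[-0.28,-0.77,-0.04],[0,0,0.014]],
    [-1,[-0.3,-0.75,-0.03],[0,0,0.014]],
    [-1,[-0.31,-0.75,-0.04],[0,0,0.014]],
    [-1,[-0.33,-0.74,-0.03],[0,0,0.014]]
  ]
}}

```text
t: 16.77
ee_pos: [554.1, -33.5, 109.7]
orientation: [-0.059, -3.141, -0.0]
ft_force: [1.1, -0.2, -2.4]
width: 40.0
grasp_force: 29.8
```

Emit:
{"name": "apply_moves", "arguments": {
  "targets": [
    [-1,[0.0,0.0,0],[0,0,0]],
    [-1,[0.0,0.0,0.6],[0,0,0]],
    [-1,[0.0,0.0,0.5],[0,0,0]],
    [-1,[0.0,0.0,0],[0,0,0]]
  ]
}}

```text
t: 17.27
ee_pos: [551.8, -31.3, 52.8]
orientation: [-0.056, -3.137, -0.001]
ft_force: [-0.4, -0.3, -1.1]
width: 40.2
grasp_force: 29.8
```

```bash
python3 - <<'E'
from p import *
o=ctrl.get_obs();print(o["ee_pos"],psi(o),o["width"],o["grasp_force"],o["ft_force"],FXP(-60,0,38))
f=-.036+np.pi
plan([(*FXP(-60,0,42),f,5)],-1)
E
```

```text
[551.75932083 -31.25102338  52.79634329] 3.1058526696890234 40.20796547787853 29.83018398284912 [-0.383824   -0.32084352 -1.05221393] [np.float64(553.5388758011414), np.float64(-32.74046652976784), 38]
[[-1, [-0.01, -0.01, 0.07], [0, 0, 0.0]], [-1, [-0.01, -0.01, 0.07], [0, 0, 0.0]], [-1, [-0.02, -0.01, 0.08], [0, 0, 0.0]]]
```

Emit:
{"name": "apply_moves", "arguments": {
  "targets": [
    [-1,[0,0,0.08],[0,0,0]],
    [-1,[0,0,0.08],[0,0,0]],
    [-1,[0,0,0.04],[0,0,0]],
    [-1,[0,0,0],[0,0,0]],
    [-1,[0,0,0],[0,0,0]]
  ]
}}

```text
t: 17.9
ee_pos: [554.0, -32.2, 44.3]
orientation: [0.057, 3.141, -0.0]
ft_force: [-0.4, 0.2, -1.7]
width: 39.9
grasp_force: 29.8
```

Emit:
{"name": "apply_moves", "arguments": {
  "targets": [
    [-1,[0,0,0.02],[0,0,0]],
    [-1,[0,0,0],[0,0,0]]
  ]
}}

```text
t: 18.15
ee_pos: [553.9, -32.2, 43.1]
orientation: [-0.057, -3.141, -0.0]
ft_force: [-0.0, -0.3, -1.7]
width: 39.6
grasp_force: 29.8
```

Emit:
{"name": "apply_moves", "arguments": {
  "targets": [
    [-1,[0,-0.01,0.04],[0,0,0]],
    [-1,[0,0,0],[0,0,0]]
  ]
}}

```text
t: 18.4
ee_pos: [553.8, -32.7, 41.0]
orientation: [-0.057, -3.141, -0.0]
ft_force: [1.7, -0.7, -1.5]
width: 39.9
grasp_force: 29.8
```

Emit:
{"name": "apply_moves", "arguments": {
  "targets": [
    [-1,[0,0,0.02],[0,0,0]],
    [-1,[0,0,0],[0,0,0]]
  ]
}}

```text
t: 18.65
ee_pos: [553.8, -32.7, 40.1]
orientation: [-0.057, -3.141, -0.0]
ft_force: [-0.8, 0.3, -1.4]
width: 39.9
grasp_force: 29.8
```

Emit:
{"name": "apply_moves", "arguments": {
  "targets": [
    [-1,[0,0,0.02],[0,0,0]],
    [-1,[0,0,0],[0,0,0]]
  ]
}}

```text
t: 18.9
ee_pos: [553.9, -32.7, 39.1]
orientation: [-0.057, -3.141, -0.0]
ft_force: [-1.1, 0.8, -2.1]
width: 39.7
grasp_force: 29.8
```

Emit:
{"name": "apply_moves", "arguments": {
  "targets": [
    [-1,[-0.1,0,0],[0,0,0]],
    [-1,[-0.1,0,0],[0,0,0]],
    [-1,[-0.1,0,0],[0,0,0]],
    [-1,[-0.1,0,0],[0,0,0]],
    [-1,[-0.1,0,0],[0,0,0]],
    [-1,[-0.1,0,0],[0,0,0]],
    [-1,[-0.1,0,0],[0,0,0]],
    [-1,[-0.05,0,0],[0,0,0]]
  ]
}}

```text
t: 19.9
ee_pos: [591.8, -34.1, 39.2]
orientation: [0.057, 3.141, 0.0]
ft_force: [0.2, 0.5, -1.2]
width: 39.7
grasp_force: 29.8
```

Emit:
{"name": "apply_moves", "arguments": {
  "targets": [
    [-1,[-0.04,0,0],[0,0,0]],
    [-1,[-0.04,0,0],[0,0,0]],
    [-1,[0,0,0],[0,0,0]]
  ]
}}

```text
t: 20.27
ee_pos: [595.5, -34.2, 39.2]
orientation: [0.057, 3.141, -0.0]
ft_force: [-0.2, 0.8, -2.0]
width: 39.9
grasp_force: 29.8
```

Emit:
{"name": "apply_moves", "arguments": {
  "targets": [
    [-1,[-0.04,0,0],[0,0,0]],
    [-1,[0,0,0],[0,0,0]]
  ]
}}

```text
t: 20.52
ee_pos: [597.5, -34.3, 39.2]
orientation: [0.057, 3.141, 0.0]
ft_force: [0.5, -0.1, -1.3]
width: 39.8
grasp_force: 29.8
```

Emit:
{"name": "apply_moves", "arguments": {
  "targets": [
    [-1,[-0.04,0,0],[0,0,0]],
    [-1,[0,0,0],[0,0,0]]
  ]
}}

```text
t: 20.78
ee_pos: [599.6, -34.4, 39.2]
orientation: [0.057, 3.141, -0.0]
ft_force: [0.7, 0.3, -1.7]
width: 39.7
grasp_force: 29.8
```

Emit:
{"name": "apply_moves", "arguments": {
  "targets": [
    [-1,[-0.04,0,0],[0,0,0]],
    [-1,[0,0,0],[0,0,0]]
  ]
}}

```text
t: 21.02
ee_pos: [601.6, -34.4, 39.2]
orientation: [0.057, 3.141, -0.0]
ft_force: [-0.1, 0.0, -1.1]
width: 40.1
grasp_force: 29.8
```

Emit:
{"name": "apply_moves", "arguments": {
  "targets": [
    [-1,[-0.03,0,0],[0,0,0]],
    [-1,[0,0,0],[0,0,0]]
  ]
}}

```text
t: 21.28
ee_pos: [602.0, -34.4, 38.9]
orientation: [-0.057, -3.139, -0.0]
ft_force: [-3.0, 0.6, -1.4]
width: 39.7
grasp_force: 29.8
```

Emit:
{"name": "apply_moves", "arguments": {
  "targets": [
    [-1,[-0.03,0,0],[0,0,0]],
    [-1,[0,0,0],[0,0,0]]
  ]
}}

```text
t: 21.52
ee_pos: [602.2, -34.3, 38.6]
orientation: [-0.057, -3.137, -0.001]
ft_force: [-6.9, 1.0, 0.9]
width: 39.9
grasp_force: 29.9
```

Emit:
{"name": "apply_moves", "arguments": {
  "targets": [
    [-1,[-0.02,0,0.01],[0,0,0]],
    [-1,[0,0,0],[0,0,0]]
  ]
}}

```text
t: 21.78
ee_pos: [602.5, -34.2, 38.0]
orientation: [-0.057, -3.135, -0.001]
ft_force: [-8.6, 2.9, 2.1]
width: 39.8
grasp_force: 30.0
```

Emit:
{"name": "apply_moves", "arguments": {
  "targets": [
    [0.36,[0,0,0],[0,0,0]],
    [0.36,[0,0,0],[0,0,0]],
    [0.36,[0,0,0],[0,0,0]],
    [0.36,[0,0,-0.3],[0,0,0]],
    [0.36,[0,0,-0.7],[0,0,0]],
    [0.36,[0,0,-0.8],[0,0,0]],
    [0.36,[0,0,0],[0,0,0]]
  ]
}}

```text
t: 22.65
ee_pos: [608.1, -34.8, 132.9]
orientation: [0.057, 3.134, -0.001]
ft_force: [-0.6, -0.1, 0.4]
width: 59.2
grasp_force: 0.0
```

```bash
python3 - <<'E'
from look import *
o=ctrl.get_obs();print(o["ee_pos"],psi(o),o["ft_force"])
units()
t=pick((446,391.8,.135));print(t)
plan([(t[0],t[1],120,t[3]),(t[0],t[1],21.5,t[3],35)],1)
E
```

```text
[608.06114278 -34.806609   132.94222174] 3.105073946773685 [-0.60139496 -0.11380077  0.40413514]
top 2 0.77 [446.099, 392.379, 0.143, 0.128]
scene 1 0.69 [562.228, -124.106, 0.179, 1.175]
[np.float64(426.181973375909), np.float64(389.108193779853), 21, 3.276592653589793]
[[1, [0.35, 0.76, 0.01], [0, 0, -0.01]], [1, [0.34, 0.76, 0.02], [0, 0, -0.01]], [1, [0.33, 0.77, 0.01], [0, 0, -0.01]], [1, [0.32, 0.77, 0.02], [0, 0, -0.01]], [1, [0.3, 0.78, 0.01], [0, 0, -0.01]], [1, [0.29, 0.79, 0.02], [0, 0, -0.01]], [1, [0.28, 0.78, 0.01], [0, 0, -0.009]], [1, [0.27, 0.79, 0.02], [0, 0, -0.01]]]
[[1, [0.26, 0.8, 0.01], [0, 0, -0.01]], [1, [0.24, 0.8, 0.01], [0, 0, -0.01]], [1, [0.23, 0.8, 0.02], [0, 0, -0.01]], [1, [0.0, 0.0, 0.66], [0, 0, -0.0]], [1, [0.0, 0.0, 0.65], [0, 0, -0.0]], [1, [0.0, 0.0, 0.66], [0, 0, -0.0]]]
```

Emit:
{"name": "apply_moves", "arguments": {
  "targets": [
    [1,[0.33,0.76,0.01],[0,0,-0.01]],
    [1,[0.32,0.76,0.02],[0,0,-0.01]],
    [1,[0.31,0.77,0.01],[0,0,-0.01]],
    [1,[0.31,0.77,0.02],[0,0,-0.01]],
    [1,[0.3,0.78,0.01],[0,0,-0.01]],
    [1,[0.29,0.79,0.02],[0,0,-0.01]],
    [1,[0.28,0.78,0.01],[0,0,-0.009]],
    [1,[0.27,0.79,0.02],[0,0,-0.01]]
  ]
}}

```text
t: 23.85
ee_pos: [477.8, 274.0, 121.4]
orientation: [0.138, -3.137, 0.002]
ft_force: [-0.1, -0.0, -0.6]
width: 87.9
grasp_force: 0.0
```

Emit:
{"name": "apply_moves", "arguments": {
  "targets": [
    [1,[0.26,0.8,0.01],[0,0,-0.01]],
    [1,[0.24,0.8,0.01],[0,0,-0.01]],
    [1,[0.23,0.8,0.02],[0,0,-0.01]],
    [1,[0,0,0],[0,0,0]],
    [1,[0,0,0],[0,0,0]]
  ]
}}

```text
t: 24.48
ee_pos: [430.0, 388.0, 119.6]
orientation: [0.212, -3.133, 0.002]
ft_force: [0.7, -0.3, -0.2]
width: 87.7
grasp_force: 0.0
```

```bash
python3 - <<'E'
from p import *
o=ctrl.get_obs();print(o["ee_pos"],psi(o))
t=pick((446,391.8,.135));print(t)
plan([(t[0],t[1],21.5,t[3],35)],1)
E
```

```text
[429.95376307 388.01668995 119.62969374] -3.006476866745601
[np.float64(426.181973375909), np.float64(389.108193779853), 21, 3.276592653589793]
[[1, [0.02, 0.01, 0.65], [0, 0, 0.0]], [1, [0.03, 0.01, 0.66], [0, 0, 0.0]], [1, [0.02, 0.01, 0.65], [0, 0, 0.0]]]
```

Emit:
{"name": "apply_moves", "arguments": {
  "targets": [
    [1,[0.02,0.01,0.65],[0,0,0]],
    [1,[0.03,0.01,0.65],[0,0,0]],
    [1,[0.02,0.01,0.63],[0,0,0]],
    [1,[0,0,0],[0,0,0]],
    [1,[0,0,0],[0,0,0]]
  ]
}}

```text
t: 25.1
ee_pos: [427.6, 389.4, 24.9]
orientation: [-0.21, 3.134, 0.0]
ft_force: [0.4, 0.2, 0.2]
width: 88.0
grasp_force: 0.0
```

Emit:
{"name": "apply_moves", "arguments": {
  "targets": [
    [-1,[0,0,0],[0,0,0]],
    [-1,[0,0,0],[0,0,0]],
    [-1,[0,0,0],[0,0,0]],
    [-1,[0,0,0],[0,0,0]],
    [-1,[0,0,0],[0,0,0]],
    [-1,[0,0,-0.2],[0,0,0]],
    [-1,[0,0,-0.6],[0,0,0]],
    [-1,[0,0,-0.7],[0,0,0]]
  ]
}}

```text
t: 26.1
ee_pos: [426.2, 389.4, 99.7]
orientation: [0.211, -3.133, 0.002]
ft_force: [0.2, 1.1, -2.4]
width: 39.6
grasp_force: 29.9
```

```bash
python3 - <<'E'
from p import *
o=ctrl.get_obs();print(o["ee_pos"],psi(o),o["width"],o["grasp_force"])
f=-.036+np.pi
plan([(*FXP(-60,80,110),f)],-1)
E
```

```text
[426.2230949  389.37528409  99.7224799 ] -3.0068439003233913 39.639655930681734 29.926654994487762
[[-1, [-0.18, -0.79, -0.02], [0, 0, 0.012]], [-1, [-0.2, -0.79, -0.03], [0, 0, 0.012]], [-1, [-0.22, -0.79, -0.02], [0, 0, 0.012]], [-1, [-0.23, -0.78, -0.02], [0, 0, 0.012]], [-1, [-0.24, -0.77, -0.02], [0, 0, 0.012]], [-1, [-0.26, -0.77, -0.03], [0, 0, 0.012]], [-1, [-0.27, -0.77, -0.02], [0, 0, 0.013]], [-1, [-0.29, -0.76, -0.02], [0, 0, 0.012]]]
[[-1, [-0.3, -0.76, -0.03], [0, 0, 0.012]]]
```

Emit:
{"name": "apply_moves", "arguments": {
  "targets": [
    [-1,[-0.18,-0.79,-0.02],[0,0,0.012]],
    [-1,[-0.2,-0.79,-0.03],[0,0,0.012]],
    [-1,[-0.22,-0.79,-0.02],[0,0,0.012]],
    [-1,[-0.23,-0.78,-0.02],[0,0,0.012]],
    [-1,[-0.24,-0.77,-0.02],[0,0,0.012]],
    [-1,[-0.26,-0.77,-0.03],[0,0,0.012]],
    [-1,[-0.27,-0.77,-0.02],[0,0,0.013]],
    [-1,[-0.29,-0.76,-0.02],[0,0,0.012]]
  ]
}}

```text
t: 27.1
ee_pos: [542.7, 84.4, 108.6]
orientation: [-0.029, -3.141, 0.0]
ft_force: [1.2, -0.3, -3.1]
width: 39.6
grasp_force: 29.9
```

Emit:
{"name": "apply_moves", "arguments": {
  "targets": [
    [-1,[-0.3,-0.76,-0.03],[0,0,0.012]],
    [-1,[0.0,0.0,0],[0,0,0]],
    [-1,[0.0,0.0,0.5],[0,0,0]],
    [-1,[0.0,0.0,0.5],[0,0,0]],
    [-1,[0.0,0.0,0],[0,0,0]],
    [-1,[0.0,0.0,0],[0,0,0]]
  ]
}}

```text
t: 27.85
ee_pos: [557.0, 48.1, 60.4]
orientation: [0.056, 3.141, 0.0]
ft_force: [-0.2, -0.2, -2.5]
width: 40.2
grasp_force: 29.9
```

```bash
python3 - <<'E'
from p import *
o=ctrl.get_obs();print(o["ee_pos"],psi(o),o["width"],o["grasp_force"])
f=-.036+np.pi
plan([(*FXP(-60,80,44),f,5)],-1)
E
```

```text
[557.04028774  48.0549983   60.39090706] 3.105742076013424 40.17900001488939 29.927529394626617
[[-1, [0.0, 0.0, 0.08], [0, 0, 0.0]], [-1, [0.01, -0.01, 0.08], [0, 0, 0.0]], [-1, [0.0, 0.0, 0.09], [0, 0, 0.0]], [-1, [0.0, -0.01, 0.08], [0, 0, 0.0]]]
```

Emit:
{"name": "apply_moves", "arguments": {
  "targets": [
    [-1,[0.0,-0.01,0.08],[0,0,0]],
    [-1,[0.01,-0.01,0.08],[0,0,0]],
    [-1,[0,0,0.08],[0,0,0]],
    [-1,[0,0,0.07],[0,0,0]],
    [-1,[0,0,0],[0,0,0]],
    [-1,[0,0,0],[0,0,0]]
  ]
}}

```text
t: 28.6
ee_pos: [556.3, 46.5, 44.1]
orientation: [-0.057, -3.141, 0.0]
ft_force: [0.1, 0.1, -2.0]
width: 39.8
grasp_force: 29.9
```

Emit:
{"name": "apply_moves", "arguments": {
  "targets": [
    [-1,[0,0,0.02],[0,0,0]],
    [-1,[0,0,0],[0,0,0]]
  ]
}}

```text
t: 28.85
ee_pos: [556.3, 46.5, 43.2]
orientation: [0.057, 3.141, 0.0]
ft_force: [0.3, -0.1, -1.7]
width: 40.1
grasp_force: 29.9
```

Emit:
{"name": "apply_moves", "arguments": {
  "targets": [
    [-1,[0,0,0.02],[0,0,0]],
    [-1,[0,0,0],[0,0,0]]
  ]
}}

```text
t: 29.1
ee_pos: [556.2, 46.5, 42.1]
orientation: [-0.057, -3.141, 0.0]
ft_force: [-0.0, -0.2, -1.8]
width: 39.8
grasp_force: 29.9
```

Emit:
{"name": "apply_moves", "arguments": {
  "targets": [
    [-1,[-0.1,0.01,0],[0,0,0]],
    [-1,[-0.1,0,0],[0,0,0]],
    [-1,[-0.1,0,0],[0,0,0]],
    [-1,[-0.1,0,0],[0,0,0]],
    [-1,[-0.1,0,0],[0,0,0]],
    [-1,[-0.1,0,0],[0,0,0]],
    [-1,[-0.1,0,0],[0,0,0]],
    [-1,[-0.08,0,0],[0,0,0]]
  ]
}}

```text
t: 30.1
ee_pos: [595.6, 45.6, 42.2]
orientation: [0.057, 3.141, 0.0]
ft_force: [-0.4, -0.4, -2.4]
width: 39.7
grasp_force: 29.9
```

Emit:
{"name": "apply_moves", "arguments": {
  "targets": [
    [-1,[-0.04,0,0],[0,0,0]],
    [-1,[-0.04,0,0],[0,0,0]],
    [-1,[0,0,0],[0,0,0]]
  ]
}}

```text
t: 30.48
ee_pos: [599.3, 45.5, 42.2]
orientation: [-0.057, -3.141, 0.0]
ft_force: [-1.1, 0.3, -3.1]
width: 39.9
grasp_force: 29.9
```

Emit:
{"name": "apply_moves", "arguments": {
  "targets": [
    [-1,[-0.04,0,0],[0,0,0]],
    [-1,[0,0,0],[0,0,0]]
  ]
}}

```text
t: 30.72
ee_pos: [601.4, 45.4, 42.2]
orientation: [0.057, 3.141, 0.0]
ft_force: [-0.4, -0.1, -2.1]
width: 39.9
grasp_force: 29.9
```

Emit:
{"name": "apply_moves", "arguments": {
  "targets": [
    [-1,[-0.04,0,0],[0,0,0]],
    [-1,[0,0,0],[0,0,0]]
  ]
}}

```text
t: 30.98
ee_pos: [603.5, 45.3, 42.2]
orientation: [0.057, 3.141, 0.0]
ft_force: [-0.6, 0.3, -1.0]
width: 40.0
grasp_force: 29.9
```

Emit:
{"name": "apply_moves", "arguments": {
  "targets": [
    [-1,[-0.03,0,0],[0,0,0]],
    [-1,[0,0,0],[0,0,0]]
  ]
}}

```text
t: 31.22
ee_pos: [604.9, 45.3, 42.2]
orientation: [0.057, 3.141, 0.0]
ft_force: [-0.6, -0.1, -1.6]
width: 39.7
grasp_force: 29.9
```

Emit:
{"name": "apply_moves", "arguments": {
  "targets": [
    [-1,[-0.03,0,0],[0,0,0]],
    [-1,[0,0,0],[0,0,0]]
  ]
}}

```text
t: 31.48
ee_pos: [606.4, 45.2, 42.2]
orientation: [0.057, 3.141, 0.0]
ft_force: [0.8, 0.7, -1.6]
width: 39.8
grasp_force: 29.9
```

Emit:
{"name": "apply_moves", "arguments": {
  "targets": [
    [-1,[-0.03,0,0],[0,0,0]],
    [-1,[0,0,0],[0,0,0]]
  ]
}}

```text
t: 31.72
ee_pos: [606.6, 45.2, 41.9]
orientation: [-0.057, -3.139, 0.0]
ft_force: [-5.1, 0.5, -0.4]
width: 39.7
grasp_force: 29.9
```

Emit:
{"name": "apply_moves", "arguments": {
  "targets": [
    [-1,[-0.03,0,0],[0,0,0]],
    [-1,[0,0,0],[0,0,0]]
  ]
}}

```text
t: 31.98
ee_pos: [606.7, 45.2, 41.6]
orientation: [-0.057, -3.136, 0.0]
ft_force: [-8.6, 1.6, 1.2]
width: 39.9
grasp_force: 30.0
```

Unit at the stop. Releasing it, then going up and looking.

Emit:
{"name": "apply_moves", "arguments": {
  "targets": [
    [-1,[-0.01,0,0.01],[0,0,0]],
    [-1,[0,0,0],[0,0,0]]
  ]
}}

```text
t: 32.22
ee_pos: [606.8, 45.3, 41.4]
orientation: [-0.056, -3.135, 0.0]
ft_force: [-11.2, 2.4, 5.4]
width: 39.8
grasp_force: 30.0
```

Emit:
{"name": "apply_moves", "arguments": {
  "targets": [
    [0.36,[0,0,0],[0,0,0]],
    [0.36,[0,0,0],[0,0,0]],
    [0.36,[0,0,0],[0,0,0]],
    [0.36,[0,0,-0.3],[0,0,0]],
    [0.36,[0,0,-0.9],[0,0,0]],
    [0.36,[0.3,0,-0.9],[0,0,0]],
    [0.36,[0.9,0,-0.9],[0,0,0]],
    [0.36,[0.9,0,0],[0,0,0]]
  ]
}}

```text
t: 33.22
ee_pos: [507.3, 49.1, 195.2]
orientation: [0.057, 3.133, 0.001]
ft_force: [-0.5, 0.3, -1.1]
width: 59.7
grasp_force: 0.0
```

Emit:
{"name": "apply_moves", "arguments": {
  "targets": [
    [0.36,[0.9,0,0],[0,0,0]],
    [0.36,[0.9,0,0],[0,0,0]],
    [0.36,[0,0,0],[0,0,0]]
  ]
}}

```text
t: 33.6
ee_pos: [413.0, 52.1, 191.6]
orientation: [-0.057, -3.141, 0.0]
ft_force: [1.3, -1.0, -0.5]
width: 59.6
grasp_force: 0.0
```

```bash
python3 - <<'E'
from p import *
o=ctrl.get_obs();print(o["ee_pos"],psi(o))
im=ctrl.get_image("scene");a=im["pixels"][170:280,240:360]
b=ctrl.get_image("top");c=b["pixels"][120:230,270:380]
cv2.imwrite("pics/a2.png",np.hstack([cv2.resize(a,(400,367),interpolation=cv2.INTER_CUBIC),cv2.resize(c,(367,367),interpolation=cv2.INTER_CUBIC)]))
f=np.pi-.036
plan([(*FXP(80,-50,190),f),(*FXP(80,-50,95),f,25)],1)
E
```

```text
[412.95475422  52.12611916 191.5502363 ] 3.1055508784379824
[[1, [-0.8, -0.37, 0.01], [0, 0, -0.0]], [1, [-0.8, -0.37, 0.0], [0, 0, -0.0]], [1, [-0.8, -0.37, 0.01], [0, 0, -0.0]], [1, [-0.8, -0.38, 0.0], [0, 0, -0.0]], [1, [-0.8, -0.37, 0.01], [0, 0, -0.0]], [1, [-0.8, -0.37, 0.0], [0, 0, -0.0]], [1, [-0.8, -0.37, 0.01], [0, 0, -0.0]], [1, [0.0, 0.0, 0.48], [0, 0, -0.0]]]
[[1, [0.0, 0.0, 0.47], [0, 0, -0.0]], [1, [0.0, 0.0, 0.48], [0, 0, -0.0]], [1, [0.0, 0.0, 0.47], [0, 0, -0.0]]]
```

View pics/a2.png

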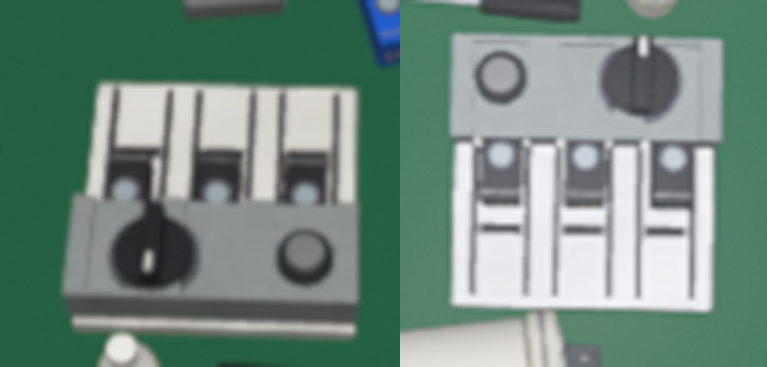

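```bash
cat > rear.py <<'E'
from p import *
def rear():
    for n in("top","scene"):
        im=ctrl.get_image(n);g=im["pixels"].astype(np.float32).mean(2)
        for y in(-80,0,80):
            xs=np.arange(-75,25,.5);acc=[]
            for dy in(-10,-5,0,5,10):
                P=np.array([w2px(im,FXP(x,y+dy,65)) for x in xs],np.float32)
                acc.append(cv2.remap(g,P[:,0:1],P[:,1:2],cv2.INTER_LINEAR).ravel())
            pr=np.mean(acc,0);d=np.gradient(cv2.GaussianBlur(pr[:,None],(1,9),0).ravel())
            i=np.argsort(-np.abs(d)); out=[]
            for k in i:
                if all(abs(k-j)>6 for j in out): out.append(k)
                if len(out)==4: break
            print(n,y,[(float(xs[k]),round(float(d[k]),1)) for k in sorted(out)])
E
python3 -c "from rear import *;rear()"
```

```text
top -80 [(-63.5, -10.4), (-60.0, -6.5), (-54.5, 11.7), (-38.0, -10.5)]
top 0 [(-63.0, -11.1), (-56.0, 10.9), (-41.0, -7.3), (-37.5, -12.0)]
top 80 [(-64.0, -10.1), (-55.5, 11.6), (-39.0, -10.6), (-35.5, -7.6)]
scene -80 [(-39.0, -4.8), (-35.5, -9.8), (-32.0, -6.0), (-1.0, 4.1)]
scene 0 [(-38.5, -6.3), (-35.0, -8.7), (-4.0, 3.6), (-0.5, 4.2)]
scene 80 [(-40.5, -4.1), (-37.0, -8.2), (-33.5, -6.7), (-2.5, 4.3)]
```

Emit:
{"name": "apply_moves", "arguments": {
  "targets": [
    [1,[-0.8,-0.37,0.01],[0,0,0]],
    [1,[-0.8,-0.37,0.0],[0,0,0]],
    [1,[-0.8,-0.37,0.01],[0,0,0]],
    [1,[-0.8,-0.38,0.0],[0,0,0]],
    [1,[-0.8,-0.37,0.01],[0,0,0]],
    [1,[-0.8,-0.37,0.0],[0,0,0]],
    [1,[-0.8,-0.37,0.01],[0,0,0]],
    [1,[0,0,0],[0,0,0]]
  ]
}}

```text
t: 34.8
ee_pos: [693.7, -89.7, 187.9]
orientation: [0.06, 3.14, -0.001]
ft_force: [-0.2, 1.0, -0.4]
width: 87.4
grasp_force: 0.0
```

Emit:
{"name": "apply_moves", "arguments": {
  "targets": [
    [0.36,[0.03,0.03,0.47],[0,0,0]],
    [0.36,[0,0,0.47],[0,0,0]],
    [0.36,[0,0,0.47],[0,0,0]],
    [0.36,[0,0,0.4],[0,0,0]],
    [0.36,[0,0,0],[0,0,0]]
  ]
}}

```text
t: 35.42
ee_pos: [687.9, -86.0, 96.4]
orientation: [-0.057, -3.137, -0.001]
ft_force: [-0.5, 0.0, 0.2]
width: 60.1
grasp_force: 0.0
```

Emit:
{"name": "apply_moves", "arguments": {
  "targets": [
    [0.36,[0,0,0],[0,0,0]]
  ]
}}

```text
t: 35.55
ee_pos: [689.8, -86.4, 99.0]
orientation: [0.057, 3.14, -0.0]
ft_force: [-0.6, 1.3, 0.7]
width: 59.5
grasp_force: 0.0
```

Emit:
{"name": "apply_moves", "arguments": {
  "targets": [
    [0.36,[-0.03,-0.02,0.05],[0,0,0]],
    [-1,[0,0,0],[0,0,0]],
    [-1,[0,0,0],[0,0,0]],
    [-1,[0,0,0],[0,0,0]],
    [-1,[0,0,0],[0,0,0]],
    [-1,[0,0,0],[0,0,0]]
  ]
}}

```text
t: 36.3
ee_pos: [690.8, -86.7, 95.9]
orientation: [-0.058, -3.141, -0.002]
ft_force: [0.1, 4.3, 1.5]
width: 18.0
grasp_force: 30.0
```

```bash
python3 - <<'E'
from p import *
o=ctrl.get_obs();print(o["ee_pos"],psi(o),o["width"],o["grasp_force"],o["ft_force"],o["moment"],o["qpos"].round(2), FXP(80,-50,0))
E
```

```text
[690.81015858 -86.6987259   95.91505938] 3.10491856846264 17.987228019805595 29.999321401119232 [0.12396199 4.29354819 1.51479042] [ 0.7963402  -0.10797435 -0.0123308 ] [-0.14  0.67  1.53  0.    0.94 -1.68] [np.float64(691.6485543732847), np.float64(-87.74698145935838), 0]
```

Emit:
{"name": "apply_moves", "arguments": {
  "targets": [
    [-1,[0,0.02,0],[0,0,0.1]],
    [-1,[0,0,0],[0,0,0.1]],
    [-1,[0,0,0],[0,0,0.1]],
    [-1,[0,0,0],[0,0,0.1]]
  ]
}}

```text
t: 36.8
ee_pos: [690.9, -86.5, 95.9]
orientation: [1.032, 2.967, -0.0]
ft_force: [0.3, -0.7, 0.8]
width: 17.8
grasp_force: 30.0
```

Emit:
{"name": "apply_moves", "arguments": {
  "targets": [
    [-1,[0,0,0],[0,0,0.1]],
    [-1,[0,0,0],[0,0,0.1]],
    [-1,[0,0,0],[0,0,0.1]],
    [-1,[0,0,0],[0,0,0.07]],
    [-1,[0,0,0],[0,0,0]],
    [-1,[0,0,0],[0,0,0]]
  ]
}}

```text
t: 37.55
ee_pos: [691.0, -86.5, 95.9]
orientation: [1.83, 2.553, 0.0]
ft_force: [1.3, -0.1, 0.5]
width: 17.9
grasp_force: 30.0
```

```bash
python3 - <<'E'
from p import *
o=ctrl.get_obs();print(o["ee_pos"],np.pi-.036-psi(o),o["width"],o["grasp_force"],o["ft_force"],o["moment"],o["qpos"].round(2))
E
```

```text
[691.00444963 -86.47235519  95.92944618] 1.2078314994243586 17.91203553802786 29.999086260795593 [ 1.31946781 -0.13212659  0.47339944] [ 0.05591855 -0.1752581  -0.02971784] [-0.14  0.67  1.53  0.    0.94 -0.47]
```

Emit:
{"name": "apply_moves", "arguments": {
  "targets": [
    [0,[0,0,0],[0,0,0]],
    [0,[0,0,0],[0,0,0]],
    [0,[0,0,0],[0,0,0]],
    [0,[0,0,-0.4],[0,0,0]],
    [0,[0,0,-0.8],[0,0,0]],
    [0,[0,0,0],[0,0,0]]
  ]
}}

```text
t: 38.3
ee_pos: [693.6, -86.9, 161.1]
orientation: [1.829, 2.546, 0.006]
ft_force: [0.0, -0.3, 1.2]
width: 43.7
grasp_force: 0.0
```

```bash
python3 - <<'E'
from p import *
o=ctrl.get_obs();print(o["ee_pos"])
f=np.pi-.036
plan([(695.8,43,150,f),(695.8,43,106,f,20)],-1)
im=ctrl.get_image("top")
for n in("top","scene"): print([(round(d["score"],2),px2w(ctrl.get_image(n),d["xy"],100).round(1)) for d in ctrl.pinpoint("start_top",n)[:2]])
E
```

```text
[693.64956556 -86.85449449 161.05812354]
[[-1, [0.31, 0.11, 0.03], [0, 0, -0.096]], [-1, [0.28, 0.15, 0.03], [0, 0, -0.097]], [-1, [0.26, 0.2, 0.02], [0, 0, -0.096]], [-1, [0.23, 0.23, 0.03], [0, 0, -0.096]], [-1, [0.19, 0.26, 0.03], [0, 0, -0.096]], [-1, [0.15, 0.29, 0.03], [0, 0, -0.097]], [-1, [0.1, 0.31, 0.02], [0, 0, -0.096]], [-1, [0.05, 0.32, 0.03], [0, 0, -0.096]]]
[[-1, [0.0, 0.0, 0.29], [0, 0, -0.0]], [-1, [0.0, 0.0, 0.3], [0, 0, -0.0]], [-1, [0.01, 0.0, 0.29], [0, 0, -0.0]]]
[(0.39, array([694.8,  35. , 100. ]))]
[(0.62, array([690. ,  46.9, 100. ]))]
```

Emit:
{"name": "apply_moves", "arguments": {
  "targets": [
    [-1,[0.31,0.11,0.03],[0,0,-0.096]],
    [-1,[0.28,0.15,0.03],[0,0,-0.097]],
    [-1,[0.26,0.2,0.02],[0,0,-0.096]],
    [-1,[0.23,0.23,0.03],[0,0,-0.096]],
    [-1,[0.19,0.26,0.03],[0,0,-0.096]],
    [-1,[0.15,0.29,0.03],[0,0,-0.097]],
    [-1,[0.1,0.31,0.02],[0,0,-0.096]],
    [-1,[0.05,0.32,0.03],[0,0,-0.096]]
  ]
}}

```text
t: 39.55
ee_pos: [692.6, 43.9, 143.6]
orientation: [-0.049, -3.139, 0.0]
ft_force: [0.7, -0.1, -0.1]
width: 0.4
grasp_force: 0.0
```

Emit:
{"name": "apply_moves", "arguments": {
  "targets": [
    [-1,[0.0,0.0,0.29],[0,0,0]],
    [-1,[0.0,0.0,0.29],[0,0,0]],
    [-1,[0,0.0,0.25],[0,0,0]],
    [-1,[0,0,0],[0,0,0]],
    [-1,[0,0,0],[0,0,0]]
  ]
}}

```text
t: 40.17
ee_pos: [693.4, 43.1, 103.4]
orientation: [0.059, 3.141, -0.0]
ft_force: [0.7, -0.4, 0.2]
width: 0.4
grasp_force: 0.0
```

Emit:
{"name": "apply_moves", "arguments": {
  "targets": [
    [-1,[0,0,0.06],[0,0,0]],
    [-1,[0,0,0.06],[0,0,0]],
    [-1,[0,0,0],[0,0,0]]
  ]
}}

```text
t: 40.55
ee_pos: [693.7, 43.3, 97.8]
orientation: [0.057, 3.14, -0.0]
ft_force: [-0.0, -1.2, 3.2]
width: 0.5
grasp_force: 1.4
```

Emit:
{"name": "apply_moves", "arguments": {
  "targets": [
    [-1,[0,0,0.05],[0,0,0]],
    [-1,[0,0,0],[0,0,0]]
  ]
}}

```text
t: 40.8
ee_pos: [693.7, 43.3, 95.2]
orientation: [0.057, 3.14, -0.0]
ft_force: [1.4, -1.6, 4.1]
width: 0.6
grasp_force: 2.2
```

Emit:
{"name": "apply_moves", "arguments": {
  "targets": [
    [-1,[0,0,0.04],[0,0,0]],
    [-1,[0,0,0],[0,0,0]]
  ]
}}

```text
t: 41.05
ee_pos: [693.8, 43.4, 94.3]
orientation: [0.057, 3.14, -0.0]
ft_force: [-1.7, -1.4, 11.4]
width: 0.6
grasp_force: 5.9
```

Emit:
{"name": "apply_moves", "arguments": {
  "targets": [
    [-1,[0,0,0.04],[0,0,0]],
    [-1,[0,0,0],[0,0,0]],
    [-1,[0,0,0],[0,0,0]]
  ]
}}

```text
t: 41.42
ee_pos: [693.9, 43.3, 94.0]
orientation: [0.057, 3.139, -0.0]
ft_force: [-6.5, -1.1, 22.7]
width: 0.3
grasp_force: 11.5
```

Emit:
{"name": "apply_moves", "arguments": {
  "targets": [
    [-1,[0,0,-0.3],[0,0,0]],
    [-1,[0,0,-0.6],[0,0,0]],
    [-1,[0,0,-0.5],[0,0,0]],
    [0.36,[0,0,0],[0,0,0]],
    [0.36,[0,0,0],[0,0,0]]
  ]
}}

```text
t: 42.05
ee_pos: [692.3, 43.5, 159.4]
orientation: [-0.057, -3.139, 0.0]
ft_force: [0.3, 0.1, -0.3]
width: 17.1
grasp_force: 0.0
```

```bash
python3 - <<'E'
from p import *
o=ctrl.get_obs();print(o["ee_pos"])
f=np.pi-.036-1.208
plan([(691,-86.5,150,f)],0.2)
im=ctrl.get_image("scene");a=im["pixels"][170:280,240:360]
cv2.imwrite("pics/a3.png",cv2.resize(a,(480,440),interpolation=cv2.INTER_CUBIC))
E
```

```text
[692.28491645  43.47847221 159.44908511]
[[0.2, [-0.01, -0.32, 0.02], [0, 0, 0.096]], [0.2, [-0.06, -0.32, 0.03], [0, 0, 0.096]], [0.2, [-0.1, -0.31, 0.02], [0, 0, 0.096]], [0.2, [-0.15, -0.29, 0.02], [0, 0, 0.096]], [0.2, [-0.19, -0.26, 0.03], [0, 0, 0.096]], [0.2, [-0.23, -0.23, 0.02], [0, 0, 0.097]], [0.2, [-0.26, -0.2, 0.03], [0, 0, 0.096]], [0.2, [-0.29, -0.15, 0.02], [0, 0, 0.096]]]
```

View pics/a3.png

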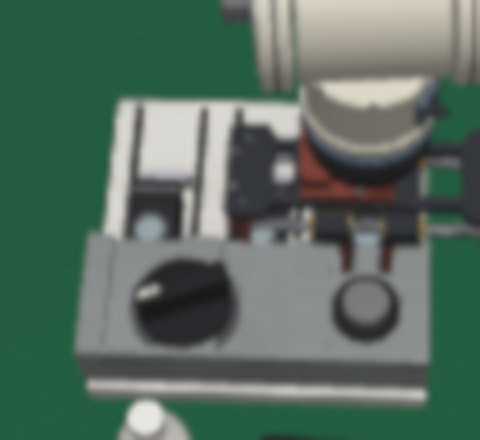

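The picture shows the knob turned at (185,300) and a tooth risen behind the unit at (165,183). Next I turn the knob back.

Emit:
{"name": "apply_moves", "arguments": {
  "targets": [
    [0.2,[-0.01,-0.32,0.02],[0,0,0.096]],
    [0.2,[-0.06,-0.32,0.03],[0,0,0.096]],
    [0.2,[-0.1,-0.31,0.02],[0,0,0.096]],
    [0.2,[-0.15,-0.29,0.02],[0,0,0.096]],
    [0.2,[-0.19,-0.26,0.03],[0,0,0.096]],
    [0.2,[-0.23,-0.23,0.02],[0,0,0.097]],
    [0.2,[-0.26,-0.2,0.03],[0,0,0.096]],
    [0.2,[-0.29,-0.15,0.02],[0,0,0.096]]
  ]
}}

```text
t: 43.1
ee_pos: [690.8, -86.9, 149.4]
orientation: [-1.836, -2.546, 0.002]
ft_force: [0.0, -0.2, -0.3]
width: 52.9
grasp_force: 0.0
```

Emit:
{"name": "apply_moves", "arguments": {
  "targets": [
    [0.2,[0,0,0],[0,0,0]],
    [0.2,[0,0,0],[0,0,0]]
  ]
}}

```text
t: 43.35
ee_pos: [691.4, -86.1, 150.4]
orientation: [-1.827, -2.554, 0.001]
ft_force: [0.6, 0.3, -0.5]
width: 52.7
grasp_force: 0.0
```

```bash
python3 - <<'E'
from p import *
o=ctrl.get_obs();print(o["ee_pos"],np.pi-.036-psi(o))
f=np.pi-.036-1.208
plan([(691,-86.5,96,f,20)],0.2)
E
```

```text
[691.35422323 -86.05097251 150.4453095 ] 1.2056353157617914
[[0.2, [0.0, 0.0, 0.36], [0, 0, 0.001]], [0.2, [0.0, -0.01, 0.37], [0, 0, 0.0]], [0.2, [-0.01, 0.0, 0.36], [0, 0, 0.001]]]
```

Emit:
{"name": "apply_moves", "arguments": {
  "targets": [
    [0.2,[0,0,0.36],[0,0,0]],
    [0.2,[0,-0.01,0.37],[0,0,0]],
    [0.2,[0,0,0.36],[0,0,0]],
    [0.2,[0,0,0],[0,0,0]],
    [-1,[0,0,0],[0,0,0]],
    [-1,[0,0,0],[0,0,0]],
    [-1,[0,0,0],[0,0,0]],
    [-1,[0,0,0],[0,0,0]]
  ]
}}

```text
t: 44.35
ee_pos: [691.2, -86.9, 97.4]
orientation: [-1.831, -2.553, 0.001]
ft_force: [0.3, 0.4, 2.1]
width: 18.1
grasp_force: 30.0
```

Emit:
{"name": "apply_moves", "arguments": {
  "targets": [
    [-1,[0,0,0],[0,0,-0.1]],
    [-1,[0,0,0],[0,0,-0.1]],
    [-1,[0,0,0],[0,0,-0.1]],
    [-1,[0,0,0],[0,0,-0.1]]
  ]
}}

```text
t: 44.85
ee_pos: [691.3, -86.8, 97.4]
orientation: [0.945, 2.996, 0.0]
ft_force: [-1.5, 0.2, 1.7]
width: 18.2
grasp_force: 30.0
```

Emit:
{"name": "apply_moves", "arguments": {
  "targets": [
    [-1,[0,0,0],[0,0,-0.1]],
    [-1,[0,0,0],[0,0,-0.1]],
    [-1,[0,0,0],[0,0,-0.1]],
    [-1,[0,0,0],[0,0,-0.07]],
    [-1,[0,0,0],[0,0,0]],
    [-1,[0,0,0],[0,0,0]]
  ]
}}

```text
t: 45.6
ee_pos: [691.4, -86.7, 97.4]
orientation: [0.058, 3.141, 0.0]
ft_force: [-2.9, 0.1, 5.6]
width: 17.9
grasp_force: 30.0
```

```bash
python3 - <<'E'
from p import *
o=ctrl.get_obs();print(o["ee_pos"],np.pi-.036-psi(o),o["width"],o["grasp_force"],o["ft_force"],o["moment"])
E
```

```text
[691.38293947 -86.65734211  97.3786879 ] 0.0008979376219238056 17.946957921303632 29.997941851615906 [-2.94345594  0.07433668  5.62114652] [ 0.26529618  0.25520525 -0.01381119]
```

Emit:
{"name": "apply_moves", "arguments": {
  "targets": [
    [0.36,[0,0,0],[0,0,0]],
    [0.36,[0,0,0],[0,0,0]],
    [0.36,[0,0,0],[0,0,0]],
    [0.36,[0,0,-0.4],[0,0,0]],
    [0.36,[0,0,-0.8],[0,0,0]],
    [0.36,[0.6,0,0],[0,0,0]],
    [0.36,[0.6,0,0],[0,0,0]],
    [0.36,[0,0,0],[0,0,0]]
  ]
}}

```text
t: 46.6
ee_pos: [630.3, -84.6, 158.4]
orientation: [0.055, 3.141, -0.0]
ft_force: [-0.0, -0.6, 0.2]
width: 59.7
grasp_force: 0.0
```

```bash
python3 - <<'E'
from p import *
o=ctrl.get_obs();print(o["ee_pos"],np.pi-.036-psi(o))
f=np.pi-.036
plan([(599.2,-114.7,120,f),(599.2,-114.7,42,f,20)],0.36)
im=ctrl.get_image("scene");a=im["pixels"][170:280,240:360]
cv2.imwrite("pics/a4.png",cv2.resize(a,(480,440),interpolation=cv2.INTER_CUBIC))
E
```

```text
[630.33123582 -84.61682569 158.35028495] -0.0007761835586124199
[[0.36, [0.3, -0.31, 0.38], [0, 0, 0.0]], [0.36, [0.3, -0.31, 0.39], [0, 0, 0.0]], [0.36, [0.0, 0.0, 0.39], [0, 0, 0.0]], [0.36, [0.0, 0.0, 0.39], [0, 0, 0.0]], [0.36, [0.0, 0.0, 0.39], [0, 0, 0.0]], [0.36, [0.0, 0.0, 0.39], [0, 0, 0.0]]]
```

View pics/a4.png

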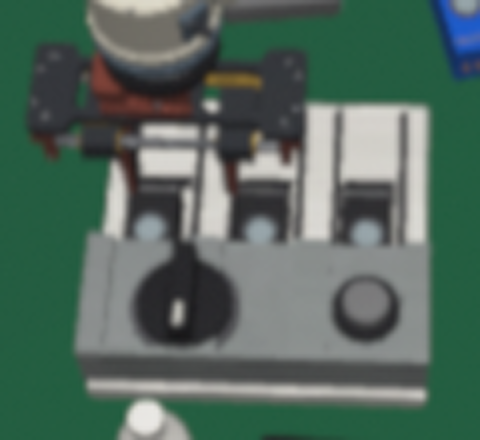

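The knob is back at zero and the units are still home.

Emit:
{"name": "apply_moves", "arguments": {
  "targets": [
    [0.36,[0.3,-0.31,0.38],[0,0,0]],
    [0.36,[0.3,-0.31,0.39],[0,0,0]],
    [0.36,[0.0,0.0,0.39],[0,0,0]],
    [0.36,[0.0,0.0,0.39],[0,0,0]],
    [0.36,[0.0,0.0,0.39],[0,0,0]],
    [0.36,[0.0,0.0,0.37],[0,0,0]],
    [0.36,[0,0,0],[0,0,0]],
    [0.36,[0,0,0],[0,0,0]]
  ]
}}

```text
t: 47.65
ee_pos: [600.7, -114.5, 41.6]
orientation: [0.055, 3.141, -0.0]
ft_force: [0.3, -0.2, 0.1]
width: 59.6
grasp_force: 0.0
```

Emit:
{"name": "apply_moves", "arguments": {
  "targets": [
    [-1,[0,0,0],[0,0,0]],
    [-1,[0,0,0],[0,0,0]],
    [-1,[0,0,0],[0,0,0]],
    [-1,[0,0,0],[0,0,0]]
  ]
}}

```text
t: 48.15
ee_pos: [600.6, -114.8, 42.0]
orientation: [0.055, 3.14, -0.0]
ft_force: [-1.8, -2.0, 5.8]
width: 39.8
grasp_force: 29.9
```

Emit:
{"name": "apply_moves", "arguments": {
  "targets": [
    [-1,[0.05,0,-0.01],[0,0,0]],
    [-1,[0.15,0,0],[0,0,0]],
    [-1,[0.25,0,0],[0,0,0]],
    [-1,[0.3,0,0],[0,0,0]],
    [-1,[0.3,0,0],[0,0,0]],
    [-1,[0.3,0,0],[0,0,0]],
    [-1,[0,0,0],[0,0,0]]
  ]
}}

```text
t: 49.02
ee_pos: [530.2, -112.0, 42.0]
orientation: [-0.055, -3.138, -0.001]
ft_force: [-4.2, 0.2, 8.1]
width: 40.0
grasp_force: 30.0
```

```bash
cat > tr.py <<'E'
from p import *
import sys
px=float(sys.argv[1])
o=ctrl.get_obs();print(o["ee_pos"],psi(o),o["width"],o["grasp_force"],o["ft_force"])
g=0.135+np.pi/2;e=o["ee_pos"]
plan([(e[0],e[1],110,psi(o)),(*TRP(px,20,110),g),(*TRP(px,20,50),g,30)],-1)
E
python3 tr.py -83
```

```text
[ 530.23487193 -112.04432814   42.00713618] 3.106377228511087 39.977827814858664 29.9517560005188 [-4.19104907  0.18183393  8.14480456]
[[-1, [0.0, 0.0, -0.68], [0, 0, -0.0]], [-1, [0.0, 0.0, -0.68], [0, 0, -0.0]], [-1, [0.24, -0.5, 0.0], [0, 0, 0.099]], [-1, [0.16, -0.52, 0.0], [0, 0, 0.099]], [-1, [0.08, -0.55, 0.0], [0, 0, 0.099]], [-1, [-0.01, -0.55, 0.0], [0, 0, 0.099]], [-1, [-0.09, -0.55, 0.0], [0, 0, 0.099]], [-1, [-0.17, -0.52, 0.0], [0, 0, 0.099]]]
[[-1, [-0.26, -0.49, 0.0], [0, 0, 0.099]], [-1, [-0.33, -0.44, 0.0], [0, 0, 0.1]], [-1, [-0.39, -0.39, 0.0], [0, 0, 0.099]], [-1, [0.0, 0.0, 0.4], [0, 0, -0.0]], [-1, [0.0, 0.0, 0.4], [0, 0, -0.0]], [-1, [0.0, 0.0, 0.4], [0, 0, -0.0]]]
```

Emit:
{"name": "apply_moves", "arguments": {
  "targets": [
    [-1,[0.0,0.0,-0.68],[0,0,0]],
    [-1,[0.0,0.0,-0.68],[0,0,0]],
    [-1,[0.24,-0.5,0.0],[0,0,0.099]],
    [-1,[0.16,-0.52,0.0],[0,0,0.099]],
    [-1,[0.08,-0.55,0.0],[0,0,0.099]],
    [-1,[-0.01,-0.55,0.0],[0,0,0.099]],
    [-1,[-0.09,-0.55,0.0],[0,0,0.099]],
    [-1,[-0.17,-0.52,0.0],[0,0,0.099]]
  ]
}}

```text
t: 50.02
ee_pos: [452.7, -258.1, 109.0]
orientation: [-1.468, -2.774, -0.0]
ft_force: [0.1, -0.2, -2.1]
width: 40.0
grasp_force: 29.9
```

Emit:
{"name": "apply_moves", "arguments": {
  "targets": [
    [-1,[-0.26,-0.49,0.0],[0,0,0.099]],
    [-1,[-0.33,-0.44,0.0],[0,0,0.1]],
    [-1,[-0.39,-0.39,0.0],[0,0,0.099]],
    [-1,[0,0,0],[0,0,0]],
    [-1,[0,0,0],[0,0,0]]
  ]
}}

```text
t: 50.65
ee_pos: [415.6, -330.5, 109.3]
orientation: [-2.064, -2.366, -0.0]
ft_force: [-0.3, 1.1, -2.3]
width: 39.9
grasp_force: 29.9
```

```bash
cat > dn.py <<'E'
from p import *
import sys
px=float(sys.argv[1])
o=ctrl.get_obs();print(o["ee_pos"],psi(o),o["width"],o["grasp_force"],o["ft_force"],TRP(px,20,0))
g=0.135+np.pi/2
plan([(*TRP(px,20,32),g,25)],-1)
E
python3 dn.py -83
```

```text
[ 415.62206542 -330.45491735  109.3286891 ] 1.7070993568345352 39.86785140864535 29.945688843727112 [-0.27544343  1.11551008 -2.34826869] [np.float64(413.6633832898756), np.float64(-331.2529691895189), 0]
[[-1, [0.0, -0.01, 0.39], [0, 0, 0.0]], [-1, [-0.01, -0.01, 0.38], [0, 0, 0.0]], [-1, [0.0, -0.01, 0.39], [0, 0, 0.001]], [-1, [0.0, -0.01, 0.39], [0, 0, -0.0]]]
```

Emit:
{"name": "apply_moves", "arguments": {
  "targets": [
    [-1,[0.0,-0.01,0.39],[0,0,0]],
    [-1,[-0.01,-0.01,0.38],[0,0,0]],
    [-1,[0.0,-0.01,0.39],[0,0,0]],
    [-1,[0.0,-0.01,0.39],[0,0,0]],
    [-1,[0,0,0],[0,0,0]],
    [-1,[0,0,0],[0,0,0]]
  ]
}}

```text
t: 51.4
ee_pos: [414.9, -331.8, 32.8]
orientation: [2.065, 2.367, 0.0]
ft_force: [0.1, -0.2, -1.2]
width: 39.6
grasp_force: 29.9
```

Emit:
{"name": "apply_moves", "arguments": {
  "targets": [
    [-1,[0,0,0.04],[0,0,0]],
    [-1,[0,0,0],[0,0,0]]
  ]
}}

```text
t: 51.65
ee_pos: [414.8, -332.4, 30.8]
orientation: [2.066, 2.366, -0.0]
ft_force: [-0.3, 0.5, -1.7]
width: 39.8
grasp_force: 29.9
```

Emit:
{"name": "apply_moves", "arguments": {
  "targets": [
    [-1,[0,0,0.03],[0,0,0]],
    [-1,[0,0,0],[0,0,0]]
  ]
}}

```text
t: 51.9
ee_pos: [414.5, -332.3, 28.9]
orientation: [-2.067, -2.366, 0.0]
ft_force: [-0.3, -0.3, -2.0]
width: 40.1
grasp_force: 29.9
```

Emit:
{"name": "apply_moves", "arguments": {
  "targets": [
    [-1,[0,0,0.02],[0,0,0]],
    [-1,[0,0,0],[0,0,0]]
  ]
}}

```text
t: 52.15
ee_pos: [414.6, -332.3, 28.0]
orientation: [2.067, 2.366, -0.0]
ft_force: [-0.9, 0.4, 1.0]
width: 40.0
grasp_force: 29.9
```

Emit:
{"name": "apply_moves", "arguments": {
  "targets": [
    [0.36,[0,0,0],[0,0,0]],
    [0.36,[0,0,0],[0,0,0]],
    [0.36,[0,0,0],[0,0,0]],
    [0.36,[0,0,-0.4],[0,0,0]],
    [0.36,[0,0,-0.8],[0,0,0]],
    [0.36,[0,0,-0.8],[0,0,0]],
    [0.36,[0,0,0],[0,0,0]]
  ]
}}

```text
t: 53.02
ee_pos: [416.2, -333.6, 130.7]
orientation: [2.063, 2.361, 0.0]
ft_force: [0.7, 0.1, 0.2]
width: 60.1
grasp_force: 0.0
```

```bash
python3 - <<'E'
from p import *
o=ctrl.get_obs();print(o["ee_pos"],psi(o))
plan([(602.2,-34.4,125,np.pi-.036)],0.36)
E
```

```text
[ 416.23772073 -333.64656657  130.71539612] 1.705503181346851
[[0.36, [0.6, 0.5, 0.01], [0, 0, -0.099]], [0.36, [0.52, 0.59, 0.02], [0, 0, -0.099]], [0.36, [0.43, 0.66, 0.01], [0, 0, -0.099]], [0.36, [0.31, 0.71, 0.01], [0, 0, -0.099]], [0.36, [0.2, 0.76, 0.01], [0, 0, -0.099]], [0.36, [0.08, 0.78, 0.02], [0, 0, -0.099]], [0.36, [-0.04, 0.78, 0.01], [0, 0, -0.099]], [0.36, [-0.16, 0.77, 0.01], [0, 0, -0.099]]]
[[0.36, [-0.28, 0.73, 0.01], [0, 0, -0.099]]]
```

Emit:
{"name": "apply_moves", "arguments": {
  "targets": [
    [0.36,[0.6,0.5,0.01],[0,0,-0.099]],
    [0.36,[0.52,0.59,0.02],[0,0,-0.099]],
    [0.36,[0.43,0.66,0.01],[0,0,-0.099]],
    [0.36,[0.31,0.71,0.01],[0,0,-0.099]],
    [0.36,[0.2,0.76,0.01],[0,0,-0.099]],
    [0.36,[0.08,0.78,0.02],[0,0,-0.099]],
    [0.36,[-0.04,0.78,0.01],[0,0,-0.099]],
    [0.36,[-0.16,0.77,0.01],[0,0,-0.099]]
  ]
}}

```text
t: 54.02
ee_pos: [579.6, -64.7, 121.4]
orientation: [-0.293, -3.126, -0.0]
ft_force: [0.1, -0.6, 0.3]
width: 59.8
grasp_force: 0.0
```

Emit:
{"name": "apply_moves", "arguments": {
  "targets": [
    [0.36,[-0.28,0.73,0.01],[0,0,-0.099]],
    [0.36,[0,0,0],[0,0,0]],
    [0.36,[0,0,0],[0,0,0]],
    [0.36,[0,0,0],[0,0,0]]
  ]
}}

```text
t: 54.52
ee_pos: [599.6, -33.7, 121.9]
orientation: [-0.06, -3.14, 0.0]
ft_force: [-0.1, -0.0, 0.0]
width: 59.8
grasp_force: 0.0
```

```bash
python3 - <<'E'
from p import *
from rear import rear
o=ctrl.get_obs();print(o["ee_pos"],psi(o))
plan([(602.2,-34.4,41.5,np.pi-.036,20)],0.36)
im=ctrl.get_image("scene");a=im["pixels"][150:280,170:370]
cv2.imwrite("pics/a5.png",cv2.resize(a,(800,520),interpolation=cv2.INTER_CUBIC))
E
```

```text
[599.60935315 -33.73188734 121.85494678] 3.103067321605946
[[0.36, [-0.01, 0.0, 0.32], [0, 0, -0.0]], [0.36, [-0.01, 0.0, 0.32], [0, 0, -0.001]], [0.36, [-0.01, -0.01, 0.32], [0, 0, 0.0]], [0.36, [-0.01, 0.0, 0.33], [0, 0, -0.0]], [0.36, [-0.01, 0.0, 0.32], [0, 0, -0.001]]]
```

View pics/a5.png

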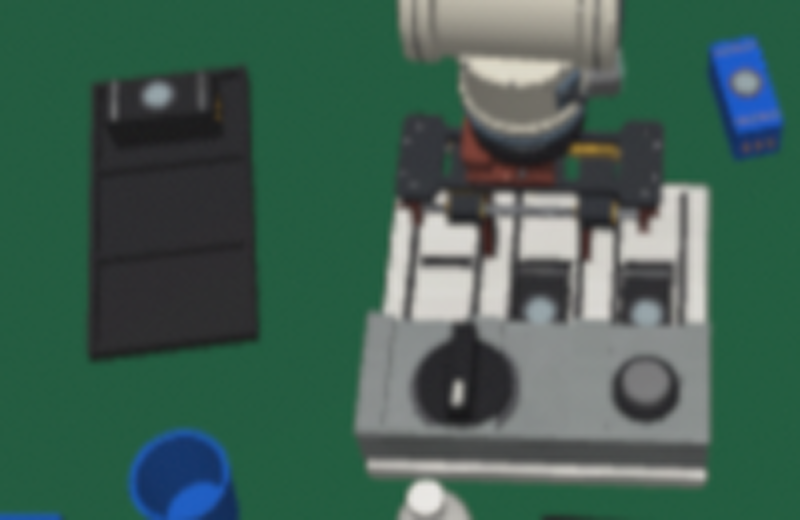

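The first unit lies in the near pocket at (160,105). Next is lane 0.

Emit:
{"name": "apply_moves", "arguments": {
  "targets": [
    [0.36,[-0.01,0.0,0.32],[0,0,0]],
    [0.36,[-0.01,0.0,0.32],[0,0,0]],
    [0.36,[-0.01,-0.01,0.32],[0,0,0]],
    [0.36,[-0.01,0.0,0.33],[0,0,0]],
    [0.36,[0,0.0,0.32],[0,0,0]],
    [0.36,[0,0,0],[0,0,0]],
    [0.36,[0,0,0],[0,0,0]]
  ]
}}

```text
t: 55.45
ee_pos: [602.8, -33.4, 42.0]
orientation: [0.057, 3.141, -0.0]
ft_force: [-0.2, 0.0, 0.7]
width: 59.8
grasp_force: 0.0
```

Emit:
{"name": "apply_moves", "arguments": {
  "targets": [
    [-1,[0,0,0],[0,0,0]],
    [-1,[0,0,0],[0,0,0]],
    [-1,[0,0,0],[0,0,0]],
    [-1,[0,0,0],[0,0,0]]
  ]
}}

```text
t: 55.95
ee_pos: [602.8, -33.4, 42.5]
orientation: [0.057, 3.14, -0.0]
ft_force: [-0.6, 0.0, 5.1]
width: 39.6
grasp_force: 30.0
```

Emit:
{"name": "apply_moves", "arguments": {
  "targets": [
    [-1,[0.05,0,-0.01],[0,0,0]],
    [-1,[0.15,0,0],[0,0,0]],
    [-1,[0.25,0,0],[0,0,0]],
    [-1,[0.3,0,0],[0,0,0]],
    [-1,[0.3,0,0],[0,0,0]],
    [-1,[0.3,0,0],[0,0,0]],
    [-1,[0,0,0],[0,0,0]]
  ]
}}

```text
t: 56.82
ee_pos: [532.8, -30.8, 42.4]
orientation: [-0.057, -3.139, -0.0]
ft_force: [-3.4, -0.3, 5.3]
width: 39.7
grasp_force: 30.0
```

```bash
python3 tr.py 0
```

```text
[532.77572736 -30.83041921  42.41922748] 3.1049980998266133 39.715109466886304 29.995555579662323 [-3.37150442 -0.25073156  5.32311564]
[[-1, [0.0, 0.0, -0.68], [0, 0, -0.0]], [-1, [0.0, 0.0, -0.67], [0, 0, -0.0]], [-1, [0.06, -0.65, 0.0], [0, 0, 0.099]], [-1, [-0.04, -0.64, 0.0], [0, 0, 0.099]], [-1, [-0.15, -0.63, 0.0], [0, 0, 0.099]], [-1, [-0.23, -0.61, 0.0], [0, 0, 0.099]], [-1, [-0.33, -0.55, 0.0], [0, 0, 0.099]], [-1, [-0.41, -0.51, 0.0], [0, 0, 0.099]]]
[[-1, [-0.49, -0.43, 0.0], [0, 0, 0.099]], [-1, [-0.54, -0.35, 0.0], [0, 0, 0.099]], [-1, [-0.59, -0.26, 0.0], [0, 0, 0.099]], [-1, [0.0, 0.0, 0.6], [0, 0, -0.0]], [-1, [0.0, 0.0, 0.6], [0, 0, -0.0]]]
```

Emit:
{"name": "apply_moves", "arguments": {
  "targets": [
    [-1,[0.0,0.0,-0.68],[0,0,0]],
    [-1,[0.0,0.0,-0.67],[0,0,0]],
    [-1,[0.06,-0.65,0.0],[0,0,0.099]],
    [-1,[-0.04,-0.64,0.0],[0,0,0.099]],
    [-1,[-0.15,-0.63,0.0],[0,0,0.099]],
    [-1,[-0.23,-0.61,0.0],[0,0,0.099]],
    [-1,[-0.33,-0.55,0.0],[0,0,0.099]],
    [-1,[-0.41,-0.51,0.0],[0,0,0.099]]
  ]
}}

```text
t: 57.82
ee_pos: [509.3, -224.5, 109.3]
orientation: [-1.47, -2.774, 0.0]
ft_force: [-0.4, -0.0, -1.7]
width: 39.6
grasp_force: 30.0
```

Emit:
{"name": "apply_moves", "arguments": {
  "targets": [
    [-1,[-0.49,-0.43,0.0],[0,0,0.099]],
    [-1,[-0.54,-0.35,0.0],[0,0,0.099]],
    [-1,[-0.59,-0.26,0.0],[0,0,0.099]],
    [-1,[0,0,0],[0,0,0]],
    [-1,[0,0,0],[0,0,0]],
    [-1,[0,0,0],[0,0,0]]
  ]
}}

```text
t: 58.58
ee_pos: [498.0, -318.9, 109.6]
orientation: [-2.064, -2.367, -0.0]
ft_force: [-0.3, 0.5, -2.3]
width: 39.9
grasp_force: 30.0
```

```bash
python3 dn.py 0
```

```text
[ 497.95312763 -318.89566718  109.58426988] 1.7074845103507954 39.931034217729454 29.994434416294098 [-0.32976175  0.51285997 -2.33015455] [np.float64(495.90819377985304), np.float64(-320.081973375909), 0]
[[-1, [0.0, -0.01, 0.39], [0, 0, 0.0]], [-1, [-0.01, -0.01, 0.39], [0, 0, 0.001]], [-1, [0.0, -0.01, 0.38], [0, 0, -0.0]], [-1, [-0.01, -0.01, 0.39], [0, 0, 0.0]]]
```

Emit:
{"name": "apply_moves", "arguments": {
  "targets": [
    [-1,[0.0,-0.01,0.39],[0,0,0]],
    [-1,[-0.01,-0.01,0.39],[0,0,0]],
    [-1,[0.0,-0.01,0.38],[0,0,0]],
    [-1,[-0.01,-0.01,0.39],[0,0,0]],
    [-1,[0,0,0],[0,0,0]],
    [-1,[0,0,0],[0,0,0]]
  ]
}}

```text
t: 59.32
ee_pos: [496.3, -321.4, 32.3]
orientation: [-2.067, -2.366, 0.0]
ft_force: [-0.4, -0.2, -1.2]
width: 39.6
grasp_force: 30.0
```

Emit:
{"name": "apply_moves", "arguments": {
  "targets": [
    [-1,[0,0,0.06],[0,0,0]],
    [-1,[0,0,0],[0,0,0]]
  ]
}}

```text
t: 59.58
ee_pos: [496.4, -321.4, 29.7]
orientation: [2.067, 2.366, 0.0]
ft_force: [-0.1, 0.3, -0.7]
width: 39.3
grasp_force: 30.0
```

Emit:
{"name": "apply_moves", "arguments": {
  "targets": [
    [-1,[0,0,0.02],[0,0,0]],
    [-1,[0,0,0],[0,0,0]]
  ]
}}

```text
t: 59.82
ee_pos: [496.3, -321.3, 28.5]
orientation: [2.067, 2.366, 0.0]
ft_force: [0.3, -0.2, -2.0]
width: 40.0
grasp_force: 30.0
```

Emit:
{"name": "apply_moves", "arguments": {
  "targets": [
    [-1,[0,0,0.01],[0,0,0]],
    [-1,[0,0,0],[0,0,0]]
  ]
}}

```text
t: 60.08
ee_pos: [496.4, -321.4, 28.3]
orientation: [2.067, 2.366, 0.0]
ft_force: [-1.7, 0.8, 4.5]
width: 39.7
grasp_force: 30.0
```

Contact on the tray floor. Releasing and going to the last lane (home TCP about 606, 45).

Emit:
{"name": "apply_moves", "arguments": {
  "targets": [
    [0.36,[0,0,0],[0,0,0]],
    [0.36,[0,0,0],[0,0,0]],
    [0.36,[0,0,0],[0,0,0]],
    [0.36,[0,0,-0.4],[0,0,0]],
    [0.36,[0,0,-0.8],[0,0,0]],
    [0.36,[0,0,-0.8],[0,0,0]],
    [0.36,[0,0,0],[0,0,0]]
  ]
}}

```text
t: 60.95
ee_pos: [498.5, -322.8, 132.4]
orientation: [2.062, 2.36, 0.002]
ft_force: [-0.1, -0.7, -0.7]
width: 59.4
grasp_force: 0.0
```

```bash
python3 - <<'E'
from p import *
o=ctrl.get_obs();print(o["ee_pos"],psi(o))
plan([(604.5,45.3,125,np.pi-.036)],0.36)
E
```

```text
[ 498.50678953 -322.78753983  132.37231363] 1.70552304851855
[[0.36, [0.78, 0.34, 0.02], [0, 0, -0.099]], [0.36, [0.71, 0.46, 0.01], [0, 0, -0.099]], [0.36, [0.64, 0.57, 0.02], [0, 0, -0.099]], [0.36, [0.54, 0.66, 0.02], [0, 0, -0.099]], [0.36, [0.44, 0.73, 0.01], [0, 0, -0.099]], [0.36, [0.31, 0.79, 0.02], [0, 0, -0.099]], [0.36, [0.19, 0.83, 0.01], [0, 0, -0.099]], [0.36, [0.06, 0.85, 0.02], [0, 0, -0.099]]]
[[0.36, [-0.08, 0.85, 0.02], [0, 0, -0.099]]]
```

Emit:
{"name": "apply_moves", "arguments": {
  "targets": [
    [0.36,[0.78,0.34,0.02],[0,0,-0.099]],
    [0.36,[0.71,0.46,0.01],[0,0,-0.099]],
    [0.36,[0.64,0.57,0.02],[0,0,-0.099]],
    [0.36,[0.54,0.66,0.02],[0,0,-0.099]],
    [0.36,[0.44,0.73,0.01],[0,0,-0.099]],
    [0.36,[0.31,0.79,0.02],[0,0,-0.099]],
    [0.36,[0.19,0.83,0.01],[0,0,-0.099]],
    [0.36,[0.06,0.85,0.02],[0,0,-0.099]]
  ]
}}

```text
t: 61.95
ee_pos: [590.1, 7.4, 121.1]
orientation: [-0.293, -3.127, 0.0]
ft_force: [0.6, -0.3, -0.4]
width: 59.9
grasp_force: 0.0
```

Emit:
{"name": "apply_moves", "arguments": {
  "targets": [
    [0.36,[-0.08,0.85,0.02],[0,0,-0.099]],
    [0.36,[0,0,0],[0,0,0]],
    [0.36,[0,0,0],[0,0,0]],
    [0.36,[0,0,0],[0,0,0]]
  ]
}}

```text
t: 62.45
ee_pos: [601.8, 45.8, 120.2]
orientation: [-0.061, -3.14, 0.0]
ft_force: [-0.5, 0.6, -0.5]
width: 59.6
grasp_force: 0.0
```

```bash
python3 - <<'E'
from p import *
from rear import rear
o=ctrl.get_obs();print(o["ee_pos"],psi(o))
plan([(604.5,45.3,41.5,np.pi-.036,20)],0.36)
E
```

```text
[601.84778636  45.81690367 120.22663874] 3.1029587954026066
[[0.36, [-0.01, 0.0, 0.39], [0, 0, -0.0]], [0.36, [-0.02, 0.0, 0.4], [0, 0, -0.001]], [0.36, [-0.01, -0.01, 0.39], [0, 0, -0.0]], [0.36, [-0.01, 0.0, 0.39], [0, 0, -0.001]]]
```

Emit:
{"name": "apply_moves", "arguments": {
  "targets": [
    [0.36,[-0.01,0.0,0.38],[0,0,0]],
    [0.36,[-0.02,0.0,0.4],[0,0,0]],
    [0.36,[-0.01,-0.01,0.39],[0,0,0]],
    [0.36,[0,0.0,0.39],[0,0,0]],
    [0.36,[0,0,0],[0,0,0]],
    [0.36,[0,0,0],[0,0,0]]
  ]
}}

```text
t: 63.2
ee_pos: [604.6, 46.4, 42.4]
orientation: [0.057, 3.141, 0.0]
ft_force: [-0.4, -0.1, 0.7]
width: 59.7
grasp_force: 0.0
```

Emit:
{"name": "apply_moves", "arguments": {
  "targets": [
    [-1,[0,0,0],[0,0,0]],
    [-1,[0,0,0],[0,0,0]],
    [-1,[0,0,0],[0,0,0]],
    [-1,[0,0,0],[0,0,0]]
  ]
}}

```text
t: 63.7
ee_pos: [604.6, 46.4, 43.0]
orientation: [0.057, 3.14, 0.0]
ft_force: [-0.5, -1.0, 6.4]
width: 39.7
grasp_force: 30.0
```

Emit:
{"name": "apply_moves", "arguments": {
  "targets": [
    [-1,[0.05,0,-0.01],[0,0,0]],
    [-1,[0.15,0,0],[0,0,0]],
    [-1,[0.25,0,0],[0,0,0]],
    [-1,[0.3,0,0],[0,0,0]],
    [-1,[0.3,0,0],[0,0,0]],
    [-1,[0.3,0,0],[0,0,0]],
    [-1,[0,0,0],[0,0,0]]
  ]
}}

```text
t: 64.58
ee_pos: [534.2, 48.9, 43.0]
orientation: [-0.057, -3.138, 0.0]
ft_force: [-3.9, -0.0, 8.1]
width: 39.9
grasp_force: 30.0
```

```bash
python3 tr.py 83
```

```text
[534.1891858   48.94118095  42.99019337] 3.105214992383385 39.855124896262225 29.985626935958862 [-3.91360670e+00 -4.38123564e-03  8.10396044e+00]
[[-1, [0.0, 0.0, -0.67], [0, 0, -0.0]], [-1, [0.0, 0.0, -0.67], [0, 0, -0.0]], [-1, [-0.13, -0.79, 0.0], [0, 0, 0.099]], [-1, [-0.24, -0.76, 0.0], [0, 0, 0.099]], [-1, [-0.37, -0.72, 0.0], [0, 0, 0.099]], [-1, [-0.47, -0.65, 0.0], [0, 0, 0.099]], [-1, [-0.56, -0.57, 0.0], [0, 0, 0.099]], [-1, [-0.64, -0.47, 0.0], [0, 0, 0.099]]]
[[-1, [-0.72, -0.37, 0.0], [0, 0, 0.099]], [-1, [-0.76, -0.26, 0.0], [0, 0, 0.099]], [-1, [-0.78, -0.13, 0.0], [0, 0, 0.099]], [-1, [0.0, 0.0, 0.6], [0, 0, -0.0]], [-1, [-0.01, 0.0, 0.6], [0, 0, -0.0]]]
```

Emit:
{"name": "apply_moves", "arguments": {
  "targets": [
    [-1,[0.0,0.0,-0.67],[0,0,0]],
    [-1,[0.0,0.0,-0.67],[0,0,0]],
    [-1,[-0.13,-0.79,0.0],[0,0,0.099]],
    [-1,[-0.24,-0.76,0.0],[0,0,0.099]],
    [-1,[-0.37,-0.72,0.0],[0,0,0.099]],
    [-1,[-0.47,-0.65,0.0],[0,0,0.099]],
    [-1,[-0.56,-0.57,0.0],[0,0,0.099]],
    [-1,[-0.64,-0.47,0.0],[0,0,0.099]]
  ]
}}

```text
t: 65.58
ee_pos: [564.1, -190.0, 108.8]
orientation: [-1.47, -2.773, 0.001]
ft_force: [0.9, 0.3, -2.2]
width: 39.7
grasp_force: 30.0
```

Emit:
{"name": "apply_moves", "arguments": {
  "targets": [
    [-1,[-0.72,-0.37,0.0],[0,0,0.099]],
    [-1,[-0.76,-0.26,0.0],[0,0,0.099]],
    [-1,[-0.78,-0.13,0.0],[0,0,0.099]],
    [-1,[0,0,0],[0,0,0]],
    [-1,[0,0,0],[0,0,0]],
    [-1,[0,0,0],[0,0,0]]
  ]
}}

```text
t: 66.32
ee_pos: [580.1, -307.2, 109.4]
orientation: [-2.064, -2.366, 0.0]
ft_force: [-0.4, -0.5, -1.6]
width: 39.6
grasp_force: 30.0
```

```bash
python3 dn.py 83
```

```text
[ 580.08133529 -307.22961717  109.37811523] 1.7073326504315522 39.61250740935434 29.98256117105484 [-0.3817826  -0.52640162 -1.56023403] [np.float64(578.1530042698305), np.float64(-308.9109775622991), 0]
[[-1, [-0.01, -0.01, 0.39], [0, 0, 0.0]], [-1, [0.0, -0.01, 0.38], [0, 0, 0.0]], [-1, [-0.01, -0.01, 0.39], [0, 0, 0.001]], [-1, [-0.01, -0.01, 0.39], [0, 0, -0.0]]]
```

Emit:
{"name": "apply_moves", "arguments": {
  "targets": [
    [-1,[-0.01,-0.01,0.39],[0,0,0]],
    [-1,[0,-0.01,0.38],[0,0,0]],
    [-1,[-0.01,-0.01,0.39],[0,0,0]],
    [-1,[-0.01,-0.01,0.39],[0,0,0]],
    [-1,[0,0,0],[0,0,0]],
    [-1,[0,0,0],[0,0,0]]
  ]
}}

```text
t: 67.08
ee_pos: [579.0, -310.5, 32.2]
orientation: [-2.067, -2.366, 0.0]
ft_force: [0.1, -0.2, -2.0]
width: 40.0
grasp_force: 30.0
```

Emit:
{"name": "apply_moves", "arguments": {
  "targets": [
    [-1,[0,0,0.05],[0,0,0]],
    [-1,[0,0,0],[0,0,0]]
  ]
}}

```text
t: 67.32
ee_pos: [579.1, -310.6, 30.2]
orientation: [2.067, 2.366, 0.0]
ft_force: [-0.7, 0.2, -2.4]
width: 39.8
grasp_force: 30.0
```

Emit:
{"name": "apply_moves", "arguments": {
  "targets": [
    [-1,[0,0,0.02],[0,0,0]],
    [-1,[0,0,0],[0,0,0]]
  ]
}}

```text
t: 67.58
ee_pos: [579.0, -310.5, 29.0]
orientation: [2.067, 2.366, 0.0]
ft_force: [0.7, 0.1, -2.9]
width: 40.1
grasp_force: 30.0
```

Emit:
{"name": "apply_moves", "arguments": {
  "targets": [
    [-1,[0,0,0.01],[0,0,0]],
    [0.36,[0,0,0],[0,0,0]],
    [0.36,[0,0,0],[0,0,0]],
    [0.36,[0,0,0],[0,0,0]],
    [0.36,[0,0,-0.4],[0,0,0]],
    [0.36,[0,0,-0.8],[0,0,0]],
    [0.36,[0,0,-0.8],[0,0,0]],
    [0.36,[0,0,-0.8],[0,0,0]]
  ]
}}

```text
t: 68.58
ee_pos: [579.2, -310.6, 171.2]
orientation: [2.066, 2.365, 0.0]
ft_force: [-0.3, -0.3, -0.0]
width: 59.8
grasp_force: 0.0
```

Emit:
{"name": "apply_moves", "arguments": {
  "targets": [
    [0.36,[0.8,0,-0.2],[0,0,0]],
    [0.36,[0.8,0,0],[0,0,0]],
    [0.36,[0.8,0,0],[0,0,0]],
    [0.36,[0,0,0],[0,0,0]],
    [0.36,[0,0,0],[0,0,0]]
  ]
}}

```text
t: 69.2
ee_pos: [563.5, -192.1, 179.5]
orientation: [2.065, 2.365, 0.001]
ft_force: [0.3, -0.3, -0.6]
width: 59.7
grasp_force: 0.0
```

```bash
python3 - <<'E'
from look import *
ims=units(6)
print([np.round(TRP(x,0,0),1).tolist() for x in(-83,0,83)])
cv2.imwrite("pics/z.png",ims["scene"]["pixels"])
E
```

```text
scene 1 0.81 [418.634, -353.279, -1.423, 0.099]
scene 1 0.68 [583.936, -332.864, -1.408, 0.08]
scene 1 0.64 [501.071, -343.103, -1.411, 0.114]
[[416.4, -351.1, 0.0], [498.6, -339.9, 0.0], [580.8, -328.7, 0.0]]
```

View pics/z.png

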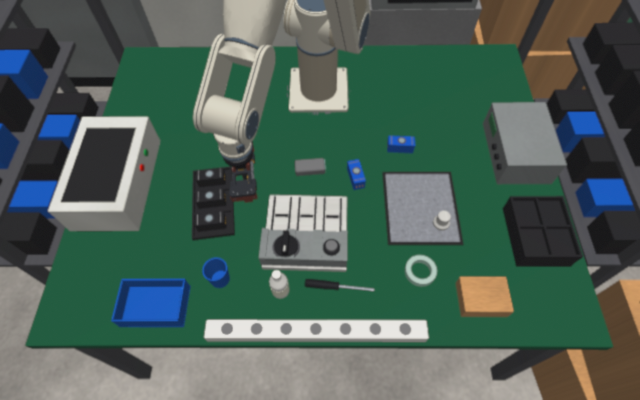

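The picture shows all three units in the tray, at (209,175), (209,195) and (209,218). The knob is open, the pad holds only the target, and the bystanders have not moved.

```bash
python3 -c "from workcell import ctrl;print(ctrl.close_job())"
```

```text
the job is handed in; nothing more can be done
None
```

The job is handed in at about 69 s of robot time: all three units were loaded to the stop, locked, tested with the start button, unlocked, and laid one to a pocket in the black tray, with the target and bystanders left in place; no verdict came back.

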